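# Dust out the tray and pack the balance's transport brackets

## Robot

A 6-joint arm with a two-finger parallel gripper is mounted at the origin on a cart in front of the work surface, level with it; the furniture and walls round the work are solid. World frame = base frame: x ahead of the robot, y to its left, z up, the work surface at z = 0. Lengths are in m, angles in rad, forces in N, time in s.
With the tool pointing down it reaches from about 0.35 to 0.775 m from the base axis. Payload 5.5 kg.
Tool frame: the origin (TCP) lies at the very end of the fingers, on their centre line; the grasp point (between the pads) lies ctrl.tcp_to_grasp behind it (ctrl.tcp_to_grasp is the distance from the TCP to the grasp point, in m); z points along the fingers, x is the direction in which the jaws open and shut, and the axes are right-handed (so a half turn about z gives the same grasp; the last joint's range is limited). The gripper opens to 85 mm and grips with 20 to 120 N. Pads are 22 mm wide; open, the fingers measure 114 mm over their backs; the gripper's body (76 mm by 85 mm) begins 54 mm behind the grasp point. The pads swing forward as they close: fully open they stand 13 mm farther back than shut.
Start: joints at [0.996, 0.313, 0.046, 1.304, 0, 1.431], TCP at [0.242, 0.522, 0.231] pointing down, gripper open.
Joint ranges: [-2.76, 2.76], [-0.86, 1.69], [-1.03, 1.26], [-2.2, 2.34], [-1.47, 1.5], [-3.14, 3.14]. Speed limits (rad/s): [2.57, 2.57, 3.14, 3.14, 3.14, 3.14].

## Interface

Orientations are given as a rotation vector (axis times angle).
In Python, from workcell import telemetry, viewer, ctrl gives the robot as it stands.
- The arm moves only by the tool carry_out, never from a script. Its argument "increments" is a list of rows, each a list of 3 entries, a list of its own where there are three numbers: the shift along the tool's x, y, z in m, then the turn, a rotation vector about the tool's x, y, z in rad, then the finger opening in m, from 0 to 0.0854. A call has 1 to 12 rows; each row shifts and turns the pose as measured when the row begins, along the tool's axes as they then stand; what a row does not reach is not made up. A row lasts 1/12 s, in which the tool goes at most 41.7 mm and 7.16 degrees, less where a joint would pass 70% of its speed; a pose out of reach is approached as far as the arm can. A call is refused whole if a number of a shift passes 0.0417 or a number of a turn 0.125, either way. A call with a gripper value outside its range is refused whole. The fingers move at their own pace and stop on an object; "grip_force" is the grip in N (left out, the last holds). Time passes only in rows, so rows that do not move let the fingers close. It gives the time, the measured TCP pose, the force and the opening at its end, in the units of the state.
- telemetry.sense(): the state, without advancing time (a new reading comes with each control period).
- viewer.capture(name): name is "scene" or "side" or "wrist"; returns a dict with "img" (384x512x3 uint8, blue, green, red), "fx", "fy", "cx", "cy" (pixels), "rvec" (rotation vector, rad) and "tvec" (3), from world to camera coordinates, as OpenCV has them. Camera axes: x right, y down, z forward; pixel columns grow to the right and rows downward; lengths in m; the calibration is good to about 2 mm. A picture is of the moment at which its call begins. There is no depth.
- ctrl.close_job(): hands the job in, once; it reports no verdict.
The state is a dict: "t": time; "joints": joint angles; "qd": joint speeds; "joint_efforts": joint torques, N m; "position": TCP position; "tool_rot": TCP orientation; "wrist_force": force on the tool from outside, world axes, zero at the start; "ft_torque": the same for the moment, N m; "grip_width": finger opening in m.
Only numpy, scipy, OpenCV 4.12 (cv2) and the standard library are available. Lean on these libraries where they do the work, as an engineer would, in place of code of your own. Each camera call takes 0.05 s, during which the arm holds its last target. There are 200 camera calls.

## Task

Blow out the empty grey tray with a short press of the air can's cap: fully down, then let it spring right up. Then pack the balance's transport-lock set into the tray, nothing cocked or sticking up: both brackets upright on the tray's floor, one straddling the tongue of the other, and every spacer bar that is there lying flat across the deck between the two uprights (only one order of packing works). When all is packed, press the cap fully down again for a short blast over the set and let it spring up; leave the bottle, beaker and weight beside the work where they stand.

Things in the scene. Friction and masses are not known exactly. Their poses are not given: they have to be found in the camera images.
- tray_floor (a point): Shallow grey open tray screwed to the bench (never moves), 74 x 190 mm outside, 36 mm high, walls 5 mm. The point is the centre of its inner floor, 5 mm above the bench; inside 64 mm (its x) by 180 mm (its y, the long axis), 31 mm deep.
- tongue_grip (a point): Dark steel bracket (0.11 kg, over half of it in the upright): upright plate 54 wide (x), 10 thick (y), 84 high; from its foot a narrow solid tongue 24 wide, 12 high, 152 long. It starts standing on the tongue; grip the upright from above by its 54 mm width. Point: middle of the upright, 58 mm above the underside; z up, +y along the foot; bracket extends -5 to +157 mm in y.
- channel_grip (a point): Dark steel bracket (0.13 kg, likewise): upright as on the other; from it a deck 54 wide, 152 long, top 25 mm above the underside, on two side rails 8 wide. The channel between them, 38 wide and 16 high, is closed on top: it goes down over the tongue, never the reverse. Point: middle of the upright, 58 mm above the underside; z up, +y along the foot; bracket extends -5 to +157 mm in y.
- cap (a joint): Push-down spray cap of the air can: 0 = up, 0.008 (m) = fully down against its stop. A spring of about 1 N at the top and 4.6 N at the bottom brings it back up when let go.
- cap_top (a point): Centre of the top of the round grey cap (32 mm across) on the white air-duster can (52 mm across), 166 mm above the bench when up; the can is held upright in a clamp foot screwed to the bench beyond the end of the tray, its thin nozzle tube pointing at the tray. It never moves but for its cap.
- dropper_bottle: Brown dropper bottle, 35 mm across, 103 mm high, bystander; origin at its underside.
- beaker_50: Empty glass beaker, 46 mm across, 60 mm high, bystander; origin at its underside.
- weight_200g: Steel knob weight, 30 mm across, 52 mm high, bystander; origin at its underside.
- block_1_mid (a point): Dark steel spacer bar, 60 (x, level) by 36 by 36 mm, any long side up, 0.15 kg; the point is its centre. 2 to 4 of the four alike bars are there. Packed, they lie side by side across the tray on the deck, each using 36 mm of 150 mm or so: finger room is only outside their ends (grip across the 60 mm), and the tray walls rise 6 mm above the deck, so no finger deeper than 27 mm below the bar's top.
- block_2_mid (a point): Dark steel spacer bar, 60 (x, level) by 36 by 36 mm, any long side up, 0.15 kg; the point is its centre. 2 to 4 of the four alike bars are there. Packed, they lie side by side across the tray on the deck, each using 36 mm of 150 mm or so: finger room is only outside their ends (grip across the 60 mm), and the tray walls rise 6 mm above the deck, so no finger deeper than 27 mm below the bar's top.
- block_3_mid (a point): Dark steel spacer bar, 60 (x, level) by 36 by 36 mm, any long side up, 0.15 kg; the point is its centre. 2 to 4 of the four alike bars are there. Packed, they lie side by side across the tray on the deck, each using 36 mm of 150 mm or so: finger room is only outside their ends (grip across the 60 mm), and the tray walls rise 6 mm above the deck, so no finger deeper than 27 mm below the bar's top.
- block_4_mid (a point): Dark steel spacer bar, 60 (x, level) by 36 by 36 mm, any long side up, 0.15 kg; the point is its centre. 2 to 4 of the four alike bars are there. Packed, they lie side by side across the tray on the deck, each using 36 mm of 150 mm or so: finger room is only outside their ends (grip across the 60 mm), and the tray walls rise 6 mm above the deck, so no finger deeper than 27 mm below the bar's top.
Things that resemble listed ones, but are neither listed nor needed, are in the scene too. Leave any brown look-alike of the part that bears block_1_mid alone.

How it is judged:
On the way, in this order (a step that is already met when the one before it is completed fails the run):
1. the cap is pressed fully down while the tray is empty (value of joint cap above 0.006 m and (horizontal distance between tongue_grip and tray_floor above 0.11 m or height (world z) of tongue_grip above 0.2 m) and (horizontal distance between channel_grip and tray_floor above 0.11 m or height (world z) of channel_grip above 0.2 m) and horizontal distance between each of block_1_mid, block_2_mid, block_3_mid, block_4_mid and tray_floor above 0.08 m), for 0.05 s.
2. the cap has sprung back up (value of joint cap below 0.001 m), for 0.1 s.
3. both brackets and all bars are packed and released (z of tongue_grip in the frame of tray_floor between 0.054 and 0.062 m and y of tongue_grip in the frame of tray_floor between -0.09 and 0.09 m and x of tongue_grip in the frame of tray_floor between -0.012 and 0.012 m and angle between each of tongue_grip, channel_grip's own z axis and vertical below 0.08 rad and z of channel_grip in the frame of tray_floor between 0.054 and 0.062 m and y of channel_grip in the frame of tray_floor between -0.09 and 0.09 m and x of channel_grip in the frame of tray_floor between -0.012 and 0.012 m and z of block_1_mid in the frame of tray_floor between 0.039 and 0.047 m and y of block_1_mid in the frame of tray_floor between -0.077 and 0.077 m and x of block_1_mid in the frame of tray_floor between -0.012 and 0.012 m and angle between the x axis of each of block_1_mid, block_2_mid, block_3_mid, block_4_mid and the x axis of tray_floor, either way round below 0.2 rad and z of block_2_mid in the frame of tray_floor between 0.039 and 0.047 m and y of block_2_mid in the frame of tray_floor between -0.077 and 0.077 m and x of block_2_mid in the frame of tray_floor between -0.012 and 0.012 m and z of block_3_mid in the frame of tray_floor between 0.039 and 0.047 m and y of block_3_mid in the frame of tray_floor between -0.077 and 0.077 m and x of block_3_mid in the frame of tray_floor between -0.012 and 0.012 m and z of block_4_mid in the frame of tray_floor between 0.039 and 0.047 m and y of block_4_mid in the frame of tray_floor between -0.077 and 0.077 m and x of block_4_mid in the frame of tray_floor between -0.012 and 0.012 m and contact force between the fingers and tongue_bracket below 0.05 N and contact force between the fingers and channel_bracket below 0.05 N and contact force between the fingers and block_1 below 0.05 N and contact force between the fingers and block_2 below 0.05 N and contact force between the fingers and block_3 below 0.05 N and contact force between the fingers and block_4 below 0.05 N), for 0.3 s.
4. the cap is pressed fully down over the packed set (value of joint cap above 0.006 m and z of tongue_grip in the frame of tray_floor between 0.054 and 0.062 m and y of tongue_grip in the frame of tray_floor between -0.09 and 0.09 m and x of tongue_grip in the frame of tray_floor between -0.012 and 0.012 m and angle between each of tongue_grip, channel_grip's own z axis and vertical below 0.08 rad and z of channel_grip in the frame of tray_floor between 0.054 and 0.062 m and y of channel_grip in the frame of tray_floor between -0.09 and 0.09 m and x of channel_grip in the frame of tray_floor between -0.012 and 0.012 m and z of block_1_mid in the frame of tray_floor between 0.039 and 0.047 m and y of block_1_mid in the frame of tray_floor between -0.077 and 0.077 m and x of block_1_mid in the frame of tray_floor between -0.012 and 0.012 m and angle between the x axis of each of block_1_mid, block_2_mid, block_3_mid, block_4_mid and the x axis of tray_floor, either way round below 0.2 rad and z of block_2_mid in the frame of tray_floor between 0.039 and 0.047 m and y of block_2_mid in the frame of tray_floor between -0.077 and 0.077 m and x of block_2_mid in the frame of tray_floor between -0.012 and 0.012 m and z of block_3_mid in the frame of tray_floor between 0.039 and 0.047 m and y of block_3_mid in the frame of tray_floor between -0.077 and 0.077 m and x of block_3_mid in the frame of tray_floor between -0.012 and 0.012 m and z of block_4_mid in the frame of tray_floor between 0.039 and 0.047 m and y of block_4_mid in the frame of tray_floor between -0.077 and 0.077 m and x of block_4_mid in the frame of tray_floor between -0.012 and 0.012 m), for 0.05 s.
At the end, for the whole second after the job is handed in: Both brackets upright (0.08 rad) on the tray floor (height within 4 mm), every bar present lying on the deck between them (height within 4 mm, 12 mm of the centre line, within 0.2 rad of square across), all released and at rest, cap up (1 mm). Fully down means 6 of its 8 mm (all of step 3 and value of joint cap below 0.001 m and linear speed of each of tongue_bracket, channel_bracket, block_1, block_2, block_3, block_4 below 0.02 m/s); the robot touches nothing.
It fails at once if the dropper bottle, beaker or weight is pushed more than 3 cm from its place (distance of any of dropper_bottle, beaker_50, weight_200g from where it was at the start of the episode above 0.03 m).
Of block_1, block_2, block_3, block_4 only 2 to 4 are there at a start; the rules pass over those that are not, and their reading is None.
At some moment in a run one of block_1, block_2, block_3, block_4 may be knocked a few centimetres aside while the robot is not near it.
It also fails if it takes over 210 s, if anything falls off the work surface, if the arm or the gripper's body presses on something with over 40 N, if the wrist force passes 120 N, or if a joint passes its speed limit or range.

## Working session

There is one attempt and no reset: what is moved stays moved. The work goes in short steps, Python scripts to look and compute and a tool call to move; the robot and the scene stay as the last step left them, time stands still between calls to the robot, and variables do not carry over. Pictures are saved under pics/ and viewed, about 12 in all and at most 16, crops included, and the job is handed in when it is done.

Besides the shell and the picture viewer there is one more tool, called by a JSON object that holds its "op" and its "data". carry_out: Moves the arm, as the interface text tells. Its arguments: {"type":"object","properties":{"increments":{"type":"array"},"grip_force":{"type":"number"}},"required":["increments"]}

```bash
ls; mkdir -p pics; cat > h.py <<'E'
import numpy as np, cv2, pickle
from scipy.spatial.transform import Rotation as R
from workcell import telemetry, viewer, ctrl
def cap(n,save=None):
    c=viewer.capture(n)
    if save: cv2.imwrite(f'pics/{save}.png',c['img']); pickle.dump(c,open(f'pics/{save}.pkl','wb'))
    return c
def load(s): return pickle.load(open(f'pics/{s}.pkl','rb'))
def ray(c,u,v):
    M=R.from_rotvec(np.ravel(c['rvec'])).as_matrix(); t=np.ravel(c['tvec'])
    d=M.T@np.array([(u-c['cx'])/c['fx'],(v-c['cy'])/c['fy'],1.]); return -M.T@t,d
def onz(c,u,v,z):
    o,d=ray(c,u,v); return o+d*(z-o[2])/d[2]
def proj(c,p):
    K=np.array([[c['fx'],0,c['cx']],[0,c['fy'],c['cy']],[0,0,1.]])
    return cv2.projectPoints(np.array(p,float).reshape(-1,1,3),np.ravel(c['rvec']),np.ravel(c['tvec']),K,None)[0].reshape(-1,2)
def st():
    s=telemetry.sense(); print('t',s['t'],'p',np.round(s['position'],4),'rot',np.round(s['tool_rot'],3),'F',np.round(s['wrist_force'],2),'w',s['grip_width']); print(R.from_rotvec(s['tool_rot']).as_matrix().round(3).tolist()); return s
E
python3 - <<'E'
from h import *
s=st(); print(ctrl.tcp_to_grasp, np.round(s['joints'],3))
for n in ['scene','side','wrist']:
    c=cap(n,n+'0'); o,_=ray(c,0,0); print(n,o.round(3),c['fx'],c['rvec'])
a=load('scene0')['img'];b=load('side0')['img']
cv2.imwrite('pics/s0.png',cv2.resize(a,(800,600),interpolation=cv2.INTER_CUBIC))
cv2.imwrite('pics/d0.png',cv2.resize(b,(800,600),interpolation=cv2.INTER_CUBIC))
E
```

```text
pics
t 0.0 p [0.2419 0.5211 0.2304] rot [ 2.648  1.69  -0.003] F [-0.52 -0.57  0.07] w 0.08562807908839923
[[0.421, 0.907, -0.001], [0.907, -0.421, -0.002], [-0.002, -0.0, -1.0]]
0.0187 [ 0.996  0.314  0.045  1.304 -0.     1.431]
scene [-0.007 -0.953  1.02 ] 467.20860339335985 [ 2.17626208 -0.59270868  0.31604712]
side [0.083 0.476 1.247] 382.3664256259314 [ 1.16856774 -2.5785537   0.74850601]
wrist [0.166 0.556 0.372] 285.4983295236976 [-2.40558227 -1.53409096 -0.25418068]
```

View pics/s0.png

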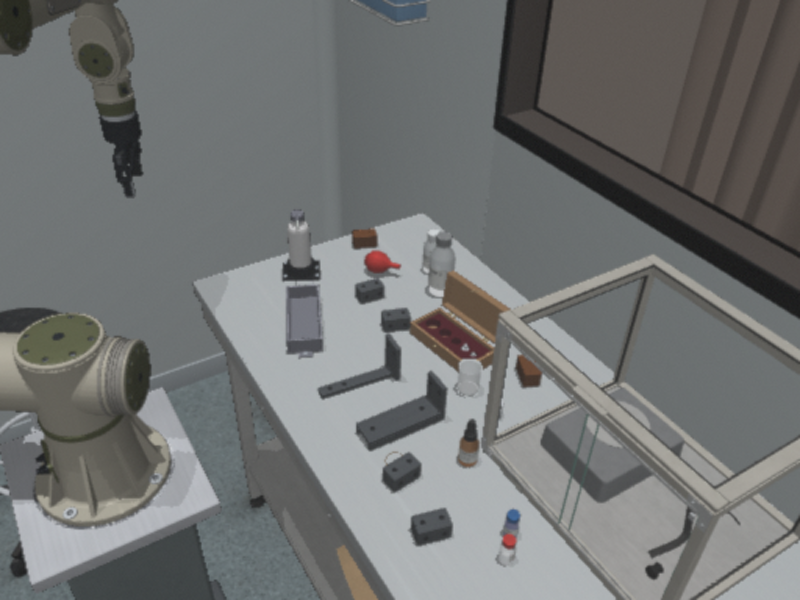

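View pics/d0.png

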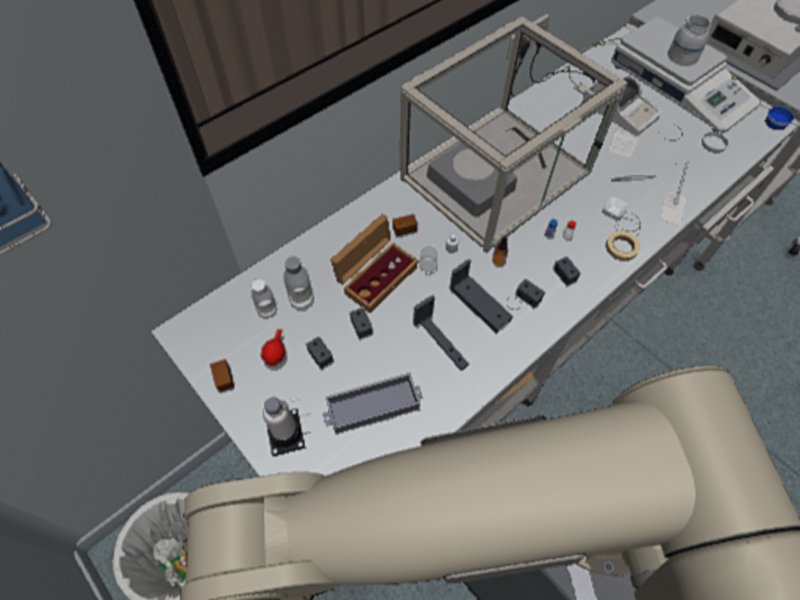

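The scene view (800 px) shows the tray at (304,318), the can at (299,245) and the tongue bracket at (360,375). The channel bracket is at (405,415), and four dark bars are at (370,290), (396,319), (401,471) and (431,525). Two brown look-alikes are at (365,238) and (528,371). The side view agrees. Next I measure with masks.

```bash
cat > seg.py <<'E'
from h import *
def hull_fit(c,z0,z1,mask_cnt):
    pass
if __name__=='__main__':
  for n in ['scene0','side0']:
    c=load(n); im=c['img'].astype(int); 
    m=((im.max(2)<80)&(im.max(2)-im.min(2)<22)).astype(np.uint8)
    k,l,s,cen=cv2.connectedComponentsWithStats(m,connectivity=8)
    print(n)
    for i in range(1,k):
        if not 60<s[i,4]<3000: continue
        p=onz(c,*cen[i],0.018)
        if not(0.1<p[0]<1.0 and abs(p[1])<1.1): continue
        print(i,s[i].tolist(),cen[i].round(1),p.round(3)[:2])
E
python3 seg.py
python3 - <<'E'
from h import *
c=load('scene0')['img'];d=load('side0')['img']
A=cv2.resize(c[165:365,170:330],None,fx=3,fy=3,interpolation=cv2.INTER_CUBIC)
B=cv2.resize(d[150:300,125:375],None,fx=3.2,fy=3.2,interpolation=cv2.INTER_CUBIC)
cv2.imwrite('pics/A.png',A);cv2.imwrite('pics/B.png',B)
E
```

```text
scene0
35 [181, 166, 23, 13, 207] [192.4 173.4] [0.541 0.352]
55 [228, 184, 17, 10, 117] [236.  188.3] [0.636 0.195]
83 [244, 203, 19, 9, 126] [253.1 207.3] [0.635 0.075]
93 [205, 216, 51, 39, 261] [243.5 235. ] [ 0.539 -0.027]
104 [229, 240, 56, 48, 437] [266.3 265.6] [ 0.531 -0.173]
121 [297, 269, 8, 14, 85] [300.8 276.4] [ 0.594 -0.257]
125 [347, 275, 21, 27, 240] [356.9 287.9] [ 0.705 -0.371]
132 [367, 295, 7, 14, 64] [370.2 301.3] [ 0.705 -0.425]
136 [245, 298, 24, 16, 173] [256.3 306.1] [ 0.429 -0.284]
137 [373, 301, 12, 18, 124] [378.5 309.6] [ 0.705 -0.457]
147 [159, 317, 12, 9, 67] [164.3 320.9] [ 0.199 -0.205]
148 [416, 325, 27, 31, 161] [432.3 344. ] [ 0.748 -0.605]
153 [263, 333, 26, 16, 187] [275.  341.7] [ 0.412 -0.401]
163 [413, 360, 11, 11, 70] [418.1 364.8] [ 0.674 -0.628]
side0
35 [371, 50, 38, 60, 370] [390.7  75.7] [ 0.689 -0.909]
40 [256, 60, 75, 101, 933] [291.5 113.1] [ 0.823 -0.397]
73 [270, 92, 230, 193, 1791] [388.4 199.4] [ 0.279 -0.372]
113 [460, 138, 16, 15, 79] [466.1 145.7] [ 0.228 -0.815]
146 [355, 165, 16, 18, 174] [362.4 173.4] [ 0.419 -0.388]
148 [288, 167, 40, 46, 675] [305.6 190.9] [ 0.507 -0.164]
155 [330, 180, 18, 17, 180] [338.7 187.8] [ 0.435 -0.269]
164 [265, 190, 35, 47, 379] [278.9 211.5] [ 0.51  -0.029]
166 [224, 196, 14, 21, 169] [230.8 206.7] [0.64 0.09]
169 [197, 216, 16, 20, 177] [204.4 225.6] [0.642 0.209]
186 [210, 241, 57, 17, 194] [237.9 249.2] [0.495 0.177]
201 [215, 259, 53, 18, 158] [241.1 267.6] [0.438 0.211]
205 [172, 263, 23, 29, 298] [184.5 279.5] [0.529 0.377]
213 [93, 280, 55, 41, 114] [121.6 299.9] [0.606 0.565]
221 [0, 321, 92, 63, 2934] [ 27.7 358.6] [0.638 0.859]
264 [95, 368, 21, 13, 115] [104.9 374.6] [0.452 0.712]
271 [163, 374, 55, 10, 284] [193.  378.4] [0.277 0.528]
```

View pics/A.png

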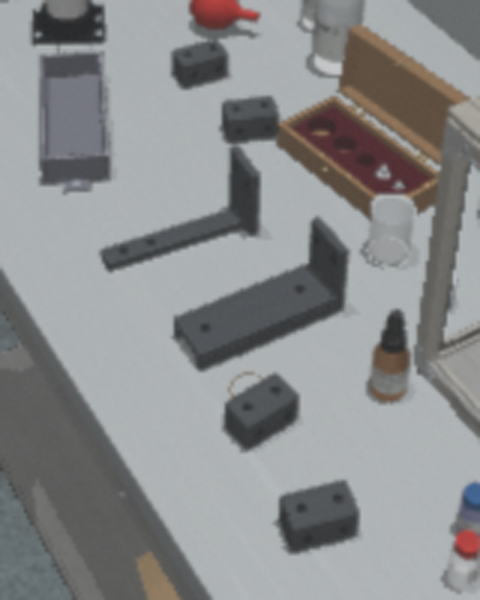

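View pics/B.png

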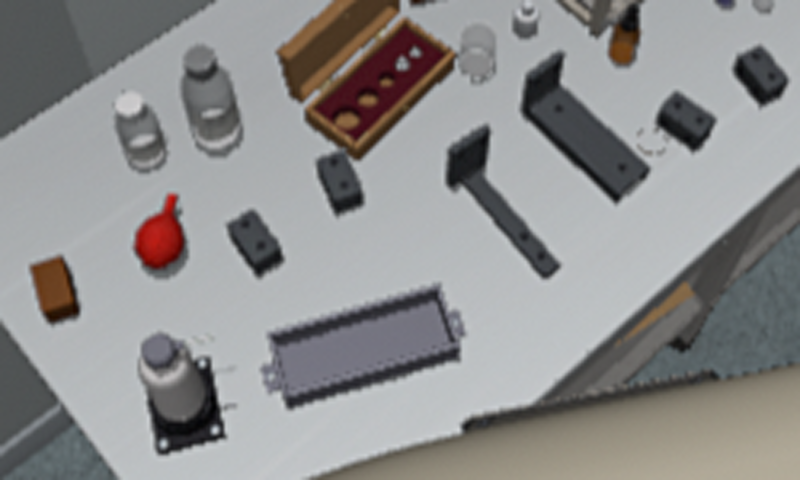

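Four dark bars are confirmed, all with the same two bolt holes; the brown blocks stay alone. Next I triangulate the tray rim, cap and brackets.

```bash
cat >> h.py <<'E'
def tri(c1,p1,c2,p2):
    o1,d1=ray(c1,*p1);o2,d2=ray(c2,*p2)
    s=np.linalg.lstsq(np.c_[d1,-d2],o2-o1,rcond=None)[0]
    a=o1+d1*s[0];b=o2+d2*s[1]; return (a+b)/2,np.linalg.norm(a-b)
E
python3 - <<'E'
from h import *
S=load('scene0');D=load('side0')
A=lambda u,v:(170+u/3,165+v/3)
B=lambda u,v:(125+u/3.2,150+v/3.2)
print('tray rim side'); 
for p in [(268,328),(440,287),(462,350),(290,405)]: print(p,onz(D,*B(*p),.036).round(3))
print('tray rim scene')
for p in [(42,57),(103,55),(109,157),(41,162)]: print(p,onz(S,*A(*p),.036).round(3))
print('cap',tri(S,(296/1.5625,212/1.5625),D,B(158,343)))
print('cap z plane',onz(D,*B(158,343),.166),onz(S,298/1.5625,212/1.5625,.166))
print('tongue tip top .012 S',onz(S,*A(105,258),.012),'D',onz(D,*B(548,266),.012))
print('tongue uprt top .084',onz(S,*A(245,162),.084),'D',onz(D,*B(468,147),.084))
print('chan far end .025',onz(S,*A(190,345),.025),'D',onz(D,*B(628,175),.025))
print('chan upr .084',onz(S,*A(330,237),.084),'D',onz(D,*B(544,70),.084))
print('bottle',onz(S,*A(392,395),0),'beaker',onz(S,*A(388,255),0), 'weight D',onz(D,*B(525,30),0.01))
for p in [(201,50),(250,105),(262,395),(318,500)]: print('bar S',onz(S,*A(*p),.036).round(3))
for p in [(340,178),(254,241),(686,117),(760,73)]: print('bar D',onz(D,*B(*p),.036).round(3))
E
```

```text
tray rim side
(268, 328) [0.545 0.263 0.036]
(440, 287) [0.461 0.096 0.036]
(462, 350) [0.393 0.126 0.036]
(290, 405) [0.464 0.297 0.036]
tray rim scene
(42, 57) [0.479 0.286 0.036]
(103, 55) [0.542 0.254 0.036]
(109, 157) [0.467 0.087 0.036]
(41, 162) [0.4   0.116 0.036]
cap (array([0.54933543, 0.37162536, 0.16661068]), np.float64(0.001508634231251274))
cap z plane [0.55041514 0.37144579 0.166     ] [0.55276781 0.37001438 0.166     ]
tongue tip top .012 S [ 0.40522247 -0.02476417  0.012     ] D [ 0.40837929 -0.01850867  0.012     ]
tongue uprt top .084 [ 0.55993491 -0.03862602  0.084     ] D [ 0.54966861 -0.02379435  0.084     ]
chan far end .025 [ 0.41769192 -0.17852917  0.025     ] D [ 0.42591063 -0.16233562  0.025     ]
chan upr .084 [ 0.57459425 -0.17257559  0.084     ] D [ 0.56780231 -0.1588492   0.084     ]
bottle [ 0.5606451  -0.30577248  0.        ] beaker [ 0.66398453 -0.15443006  0.        ] weight D [ 0.65707778 -0.22346335  0.01      ]
bar S [0.647 0.206 0.036]
bar S [0.644 0.089 0.036]
bar S [ 0.44  -0.27   0.036]
bar S [ 0.423 -0.388  0.036]
bar D [0.634 0.092 0.036]
bar D [0.635 0.213 0.036]
bar D [ 0.432 -0.264  0.036]
bar D [ 0.415 -0.378  0.036]
```

{"op": "carry_out", "data": {"increments": [[[0, 0.03, 0], [0, 0, 0], 0], [[-0.001, 0.038, 0], [0, 0, 0], 0], [[-0.001, 0.038, 0], [0, 0, 0], 0], [[-0.001, 0.038, 0], [0, 0, 0], 0], [[-0.001, 0.038, 0], [0, 0, 0], 0], [[-0.001, 0.038, 0], [0, 0, 0], 0], [[-0.001, 0.038, 0], [0, 0, 0], 0], [[-0.001, 0.038, 0], [0, 0, 0], 0], [[0, 0.03, 0], [0, 0, 0], 0], [[0, 0.015, 0], [0, 0, 0], 0], [[0, 0, 0], [0, 0, 0], 0]], "grip_force": 60}}

```text
t: 1.07
position: [0.5595, 0.3649, 0.2242]
tool_rot: [2.642, 1.7, -0.013]
wrist_force: [-0.2, 0.7, -0.0]
grip_width: 0.0002
```

```bash
cat >> h.py <<'E'
def go(x,y,z=None,yaw=None,quiet=False):
    """remaining shift in tool axes to world target; yaw = world angle of tool x (mod pi)"""
    s=telemetry.sense(); M=R.from_rotvec(s['tool_rot']).as_matrix(); p=np.array(s['position'])
    t=np.array([x,y,p[2] if z is None else z]); d=M.T@(t-p)
    print('shift tool',d.round(4),'dist',np.linalg.norm(d).round(3))
    cur=np.arctan2(M[1,0],M[0,0])
    if yaw is not None:
        e=(yaw-cur+np.pi/2)%np.pi-np.pi/2; print('yaw now',round(cur,3),'turn about tool z',round(-e,3),'j6',round(s['joints'][5],3))
        c=cur+e; xa=np.array([np.cos(c),np.sin(c)]); ya=np.array([np.sin(c),-np.cos(c)]); w=(t-p)[:2]
        print('after turn shift x,y',round(w@xa,4),round(w@ya,4))
    tilt=M.T@np.array([0,0,-1]); print('tilt fix rot x,y',np.round([-tilt[1],tilt[0]],4))
E
python3 - <<'E'
from h import *
s=st(); go(.550,.371,.17)
c=cap('wrist','w1'); print(proj(c,[.55,.371,.166]), proj(c,s['position']))
E
```

```text
t 1.0667 p [0.5595 0.3649 0.2242] rot [ 2.642  1.7   -0.013] F [-0.22  0.66 -0.01] w 0.00016243419585031278
[[0.414, 0.91, -0.007], [0.91, -0.414, -0.005], [-0.007, -0.004, -1.0]]
shift tool [ 0.002  -0.0109  0.0542] dist 0.055
tilt fix rot x,y [-0.0043  0.0074]
[[258.5027537  190.55543543]] [[256.03796709 243.86841804]]
```

View pics/w1.png

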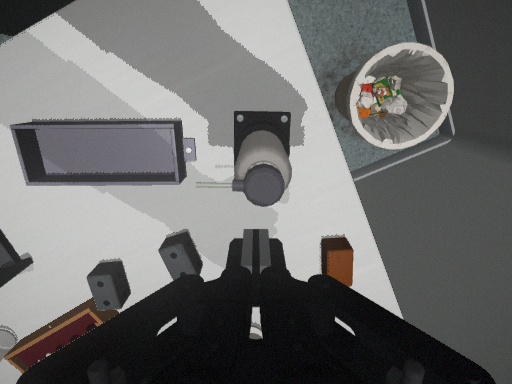

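The wrist view shows the cap's top at about (264,185), just ahead of the fingertips at (256,244). The tray is to the left at (105,152), and two bars are at (182,252) and (109,284).

```bash
python3 - <<'E'
from h import *
c=load('w1'); p=onz(c,264,185,.166); print(p)
go(p[0],p[1],.172)
for q in [(22,127),(183,119),(186,184),(26,186)]: print('rim',onz(c,*q,.036).round(4))
E
```

```text
[0.54770191 0.37650373 0.166     ]
shift tool [ 0.0062 -0.0139  0.0521] dist 0.054
tilt fix rot x,y [-0.0051  0.0079]
rim [0.4098 0.137  0.036 ]
rim [0.4787 0.3098 0.036 ]
rim [0.5482 0.2752 0.036 ]
rim [0.4692 0.0947 0.036 ]
```

{"op": "carry_out", "data": {"increments": [[[0.004, -0.0125, 0.015], [-0.004, 0.008, 0], 0], [[0, 0, 0.02], [0, 0, 0], 0], [[0, 0, 0.013], [0, 0, 0], 0], [[0, 0, 0.004], [0, 0, 0], 0], [[0, 0, 0], [0, 0, 0], 0]]}}

```text
t: 1.53
position: [0.5433, 0.3767, 0.1703]
tool_rot: [-2.636, -1.703, 0.003]
wrist_force: [-0.2, 0.7, -0.6]
grip_width: 0.0004
```

```bash
python3 - <<'E'
from h import *
go(.549,.374,.158)
E
```

```text
shift tool [-0.0002  0.0064  0.0123] dist 0.014
tilt fix rot x,y [-0.0038 -0.    ]
```

{"op": "carry_out", "data": {"increments": [[[0, 0.006, 0], [0, 0, 0], 0], [[0, 0, 0.006], [0, 0, 0], 0], [[0, 0, 0.005], [0, 0, 0], 0], [[0, 0, 0.002], [0, 0, 0], 0], [[0, 0, 0], [0, 0, 0], 0]]}}

```text
t: 1.95
position: [0.5481, 0.3761, 0.1604]
tool_rot: [-2.634, -1.707, -0.002]
wrist_force: [-2.2, -1.3, 3.9]
grip_width: -0.0001
```

{"op": "carry_out", "data": {"increments": [[[0, 0, 0.003], [0, 0, 0], 0], [[0, 0, 0.002], [0, 0, 0], 0], [[0, 0, 0.002], [0, 0, 0], 0], [[0, 0, 0], [0, 0, 0], 0]]}}

```text
t: 2.28
position: [0.5484, 0.3762, 0.159]
tool_rot: [-2.634, -1.706, -0.01]
wrist_force: [-2.3, -1.4, 4.1]
grip_width: -0.0
```

{"op": "carry_out", "data": {"increments": [[[0, 0, 0.005], [0, 0, 0], 0], [[0, 0, 0.005], [0, 0, 0], 0], [[0, 0, 0.003], [0, 0, 0], 0]]}}

```text
t: 2.53
position: [0.549, 0.3766, 0.1581]
tool_rot: [-2.635, -1.707, -0.026]
wrist_force: [-3.5, -1.5, 4.9]
grip_width: 0.0003
```

{"op": "carry_out", "data": {"increments": [[[0, 0, -0.02], [0, 0, 0], 0], [[0, 0, -0.036], [0, 0, -0.08], 0], [[0, 0, -0.036], [0, 0, -0.08], 0], [[0, 0, -0.036], [0, 0, -0.08], 0], [[0, 0, -0.01], [0, 0, -0.08], 0.03], [[0, 0, 0], [0, 0, -0.02], 0.0854]]}}

```text
t: 3.03
position: [0.5468, 0.3744, 0.3011]
tool_rot: [2.294, 2.145, 0.027]
wrist_force: [-0.5, -0.2, 0.3]
grip_width: 0.0233
```

```bash
python3 - <<'E'
from h import *
s=st(); go(.50,-.09,.30,1.5)
D=load('side0');d=cap('side','d1');S=load('scene0');sc=cap('scene','s1')
u=proj(S,[.549,.373,.16])[0].astype(int); print(u)
a=S['img'][u[1]-30:u[1]+30,u[0]-40:u[0]+40].astype(int);b=sc['img'][u[1]-30:u[1]+30,u[0]-40:u[0]+40].astype(int)
print('scene diff px near cap',(abs(a-b).max(2)>30).sum())
E
```

```text
t 3.0333 p [0.5468 0.3744 0.3011] rot [2.294 2.145 0.027] F [-0.46 -0.16  0.29] w 0.023296303841763292
[[0.067, 0.998, 0.014], [0.998, -0.067, 0.011], [0.012, 0.013, -1.0]]
shift tool [-0.4664 -0.0156 -0.0047] dist 0.467
yaw now 1.504 turn about tool z 0.004 j6 0.545
after turn shift x,y -0.4665 -0.0138
tilt fix rot x,y [ 0.0127 -0.012 ]
[189 137]
scene diff px near cap 33
```

{"op": "carry_out", "data": {"increments": [[[-0.02, 0, 0], [0.012, -0.012, 0], 0.0854], [[-0.04, -0.002, 0], [0, 0, 0], 0.0854], [[-0.041, -0.002, 0], [0, 0, 0], 0.0854], [[-0.041, -0.002, 0], [0, 0, 0], 0.0854], [[-0.041, -0.002, 0], [0, 0, 0], 0.0854], [[-0.041, -0.002, 0], [0, 0, 0], 0.0854], [[-0.041, -0.002, 0], [0, 0, 0], 0.0854], [[-0.041, -0.002, 0], [0, 0, 0], 0.0854], [[-0.041, 0, 0], [0, 0, 0], 0.0854], [[-0.041, 0, 0], [0, 0, 0], 0.0854], [[-0.04, 0, 0], [0, 0, 0], 0.0854], [[-0.02, 0, 0], [0, 0, 0], 0.0854]]}}

```text
t: 4.13
position: [0.4822, -0.0783, 0.2716]
tool_rot: [-2.293, -2.107, 0.063]
wrist_force: [-0.2, 0.6, 0.5]
grip_width: 0.0853
```

```bash
python3 - <<'E'
from h import *
s=st(); c=cap('wrist','w2'); cv2.imwrite('pics/w2b.png',cv2.resize(c['img'],(800,600),interpolation=cv2.INTER_CUBIC))
d=cap('side','d2')
E
```

```text
t 4.1333 p [ 0.4822 -0.0783  0.2716] rot [-2.293 -2.107  0.063] F [-0.17  0.57  0.47] w 0.0853425822529163
[[0.084, 0.995, -0.048], [0.996, -0.085, -0.007], [-0.011, -0.047, -0.999]]
```

View pics/w2b.png

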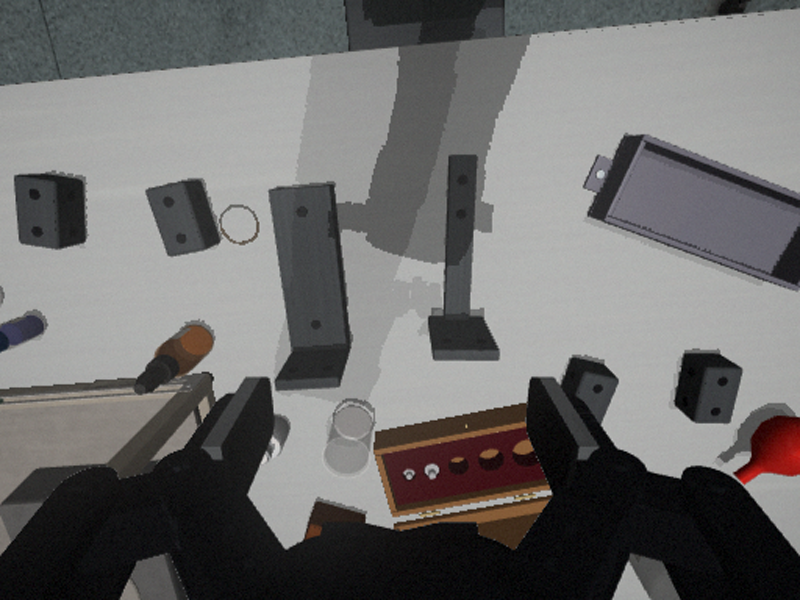

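This wrist view (800 px) shows:
- tongue bracket: tip (463,155), upright top about (466,354)
- channel bracket: end (302,186), upright top about (309,382)
- bars: (43,210), (180,217), (588,390), (708,387)

I'll measure these now.

```bash
python3 - <<'E'
from h import *
c=load('w2'); k=1.5625
def P(n,u,v,z):
    p=onz(c,u/k,v/k,z); print(n,p.round(4)[:2]); return p[:2]
t=(P('tipL',449,155,.012)+P('tipR',477,155,.012))/2
b=(P('baseL',429,317,0)+P('baseR',487,317,0))/2
u=(P('topL',433,354,.084)+P('topR',498,353,.084))/2
n=(P('tongL',444,316,.012)+P('tongR',471,316,.012))/2
print('tongue tip',t,'base',b,'top',u,'foot ang',np.arctan2(*(t-u)[::-1]),np.arctan2(*(t-n)[::-1]),np.linalg.norm(t-u))
t=(P('cL',270,188,.025)+P('cR',334,184,.025))/2
u=(P('ctL',277,384,.084)+P('ctR',342,381,.084))/2
print('chan',t,u,np.arctan2(*(t-u)[::-1]),np.linalg.norm(t-u))
im=c['img'].astype(int); m=((im.max(2)<85)&(im.max(2)-im.min(2)<22)).astype(np.uint8)
kk,l,s,cen=cv2.connectedComponentsWithStats(m)
for i in range(1,kk):
    if 300<s[i,4]<6000: print(s[i],cen[i].round(1),onz(c,*cen[i],.018).round(3)[:2])
P('r',592,217,.036);P('r',643,135,.036);P('r',800,195,.036);P('r',800,290,.036)
E
```

```text
tipL [ 0.4048 -0.0312]
tipR [ 0.4069 -0.007 ]
baseL [ 0.5566 -0.0581]
baseR [ 0.5613 -0.0009]
topL [ 0.5583 -0.0595]
topR [ 0.5616 -0.007 ]
tongL [ 0.5524 -0.044 ]
tongR [ 0.5546 -0.0182]
tongue tip [ 0.40584447 -0.01913014] base [ 0.55895755 -0.02948456] top [ 0.55996275 -0.0332331 ] foot ang 3.0503394726290063 3.060840849195616 0.15476219849681372
cL [ 0.419  -0.1874]
cR [ 0.4203 -0.132 ]
ctL [ 0.575  -0.1904]
ctR [ 0.5765 -0.1361]
chan [ 0.41961463 -0.15970491] [ 0.57573797 -0.16321317] 3.11912533017881 0.15616275308005362
[  0   0  64  51 956] [26.2 15.1] [ 0.276 -0.352]
[135   0  34  29 391] [150.3  10.4] [ 0.285 -0.195]
[ 220    0  104   33 2890] [269.1  13.8] [ 0.302 -0.049]
[439   0  73  12 568] [471.1   4. ] [0.313 0.198]
[376  86 118  95 772] [400.5 120.2] [0.445 0.12 ]
[412  90 100  44 599] [462.3 111.5] [0.441 0.201]
[ 274   99   45  131 2831] [294. 174.] [ 0.508 -0.028]
[   9  111   46   48 1949] [ 31.8 134.1] [ 0.421 -0.389]
[  94  115   47   49 1585] [117.2 138.4] [ 0.437 -0.271]
[ 172  118   53  132 5133] [199.4 183.4] [ 0.511 -0.166]
[449 145  63  39 460] [500.2 167.4] [0.523 0.263]
[  0 226 115  28 884] [ 73.2 243.1] [ 0.591 -0.376]
[ 431  226   44   45 1571] [452.3 247.7] [0.645 0.21 ]
r [0.4653 0.0842]
r [0.4027 0.1226]
r [0.4614 0.255 ]
r [0.545  0.2683]
```

```bash
python3 - <<'E'
from h import *
go(.561,-.0325,.13,1.484)
E
```

```text
shift tool [0.0537 0.0812 0.137 ] dist 0.168
yaw now 1.484 turn about tool z 0.0 j6 -0.224
after turn shift x,y 0.0522 0.0745
tilt fix rot x,y [-0.0481  0.0108]
```

{"op": "carry_out", "data": {"increments": [[[0, 0, 0], [-0.048, 0.011, 0], 0.0854], [[0.013, 0.018, 0.01], [0, 0, 0], 0.0854], [[0.013, 0.019, 0.03], [0, 0, 0], 0.0854], [[0.013, 0.019, 0.035], [0, 0, 0], 0.0854], [[0.013, 0.018, 0.035], [0, 0, 0], 0.0854], [[0, 0, 0.02], [0, 0, 0], 0.0854], [[0, 0, 0.005], [0, 0, 0], 0.0854], [[0, 0, 0], [0, 0, 0], 0.0854]]}}

```text
t: 4.9
position: [0.5526, -0.0305, 0.12]
tool_rot: [-2.323, -2.094, 0.013]
wrist_force: [-0.0, -0.2, 0.1]
grip_width: 0.0854
```

```bash
python3 - <<'E'
from h import *
st();go(.561,-.0325,.038,1.484)
E
```

```text
t 4.9 p [ 0.5526 -0.0305  0.12  ] rot [-2.323 -2.094  0.013] F [-0.   -0.16  0.07] w 0.08537528671997408
[[0.104, 0.994, -0.016], [0.995, -0.104, 0.005], [0.003, -0.016, -1.0]]
shift tool [-0.0014  0.0099  0.0819] dist 0.082
yaw now 1.467 turn about tool z -0.017 j6 -0.097
after turn shift x,y -0.0012 0.0085
tilt fix rot x,y [-0.0162 -0.0034]
```

{"op": "carry_out", "data": {"increments": [[[-0.001, 0.0085, 0], [-0.016, -0.003, -0.017], 0.0854], [[0, 0, 0.02], [0, 0, 0], 0.0854], [[0, 0, 0.025], [0, 0, 0], 0.0854], [[0, 0, 0.02], [0, 0, 0], 0.0854], [[0, 0, 0.014], [0, 0, 0], 0.0854], [[0, 0, 0.003], [0, 0, 0], 0.0854], [[0, 0, 0], [0, 0, 0], 0.0854]]}}

```text
t: 5.48
position: [0.5672, -0.0349, 0.0444]
tool_rot: [2.304, 2.115, 0.016]
wrist_force: [0.2, 0.3, 0.3]
grip_width: 0.0856
```

```bash
python3 - <<'E'
from h import *
st();go(.561,-.0325,.038,1.484); cap('side','d3'); d=load('d3')
u=proj(d,[.56,-.03,.06])[0].astype(int); print(u)
c=cap('wrist','w3')['img']
a=cv2.resize(d['img'][u[1]-50:u[1]+50,u[0]-50:u[0]+50],(400,400),interpolation=cv2.INTER_CUBIC)
cv2.imwrite('pics/g3.png',np.hstack([a,cv2.resize(c,(400,400))]))
E
```

```text
t 5.4833 p [ 0.5672 -0.0349  0.0444] rot [2.304 2.115 0.016] F [0.16 0.29 0.31] w 0.08561725205791566
[[0.085, 0.996, 0.017], [0.996, -0.085, -0.004], [-0.002, 0.017, -1.0]]
shift tool [ 0.0019 -0.0065  0.0062] dist 0.009
yaw now 1.485 turn about tool z 0.001 j6 -0.117
after turn shift x,y 0.0019 -0.0063
tilt fix rot x,y [0.0172 0.0021]
[270 196]
```

View pics/g3.png

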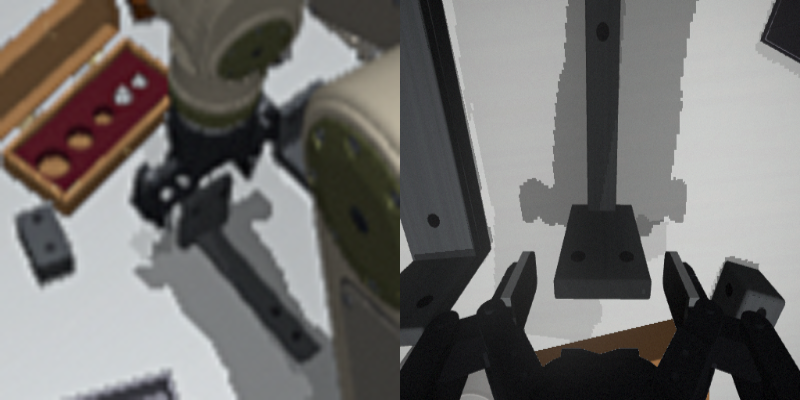

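Left: the side view shows the gripper over the tongue bracket's upright. Right: the wrist view shows both fingers straddling its 54 mm width, centred near x=603. I correct the y offset, go down and close.

{"op": "carry_out", "data": {"increments": [[[0.001, -0.006, 0.003], [0.014, 0.002, 0], 0.0854], [[0, 0, 0.003], [0, 0, 0], 0.0854], [[0, 0, 0], [0, 0, 0], 0.0854], [[0, 0, 0], [0, 0, 0], 0.0854]], "grip_force": 100}}

```text
t: 5.92
position: [0.5645, -0.0341, 0.0434]
tool_rot: [2.308, 2.119, 0.01]
wrist_force: [-0.4, 0.2, -0.3]
grip_width: 0.0855
```

```bash
python3 - <<'E'
from h import *
st();go(.561,-.0325,.038,1.484)
E
```

```text
t 5.9167 p [ 0.5645 -0.0341  0.0434] rot [2.308 2.119 0.01 ] F [-0.35  0.18 -0.25] w 0.08552143531191678
[[0.086, 0.996, 0.011], [0.996, -0.085, -0.002], [-0.001, 0.011, -1.0]]
shift tool [ 0.0013 -0.0037  0.0053] dist 0.007
yaw now 1.485 turn about tool z 0.001 j6 -0.117
after turn shift x,y 0.0013 -0.0036
tilt fix rot x,y [0.0108 0.0009]
```

{"op": "carry_out", "data": {"increments": [[[0.001, -0.003, 0.004], [0.01, 0.001, 0], 0.0854], [[0, -0.002, 0.003], [0.004, 0, 0], 0.0854], [[0, 0, 0.001], [0, 0, 0], 0.0854], [[0, 0, 0], [0, 0, 0], 0.04], [[0, 0, 0], [0, 0, 0], 0.04], [[0, 0, 0], [0, 0, 0], 0.04], [[0, 0, 0], [0, 0, 0], 0.04], [[0, 0, 0], [0, 0, 0], 0.04]], "grip_force": 100}}

```text
t: 6.58
position: [0.5602, -0.0326, 0.0355]
tool_rot: [-2.313, -2.124, 0.003]
wrist_force: [0.1, -0.2, -1.1]
grip_width: 0.0525
```

```bash
python3 - <<'E'
from h import *
st();go(.561,-.0325,.038,1.484)
E
```

```text
t 6.5833 p [ 0.5602 -0.0326  0.0355] rot [-2.313 -2.124  0.003] F [ 0.11 -0.17 -1.13] w 0.05247991749313855
[[0.085, 0.996, -0.003], [0.996, -0.085, 0.0], [-0.0, -0.003, -1.0]]
shift tool [ 0.0002  0.0008 -0.0025] dist 0.003
yaw now 1.486 turn about tool z 0.002 j6 -0.116
after turn shift x,y 0.0002 0.0008
tilt fix rot x,y [-0.0025  0.0001]
```

{"op": "carry_out", "data": {"increments": [[[0, 0, -0.01], [0, 0, 0], 0.04], [[0, 0, -0.02], [0, 0, 0], 0.04], [[0, 0, -0.03], [0, 0, 0], 0.04], [[0, 0, -0.03], [0, 0, 0], 0.04], [[0, 0, -0.03], [0, 0, 0], 0.04], [[0, 0, -0.03], [0, 0, 0], 0.04], [[0, 0, -0.01], [0, 0, 0], 0.04], [[0, 0, 0], [0, 0, 0], 0.04], [[0, 0, 0], [0, 0, 0], 0.04]]}}

```text
t: 7.33
position: [0.5571, -0.0319, 0.2047]
tool_rot: [-2.309, -2.12, 0.009]
wrist_force: [0.1, -0.4, -1.8]
grip_width: 0.0524
```

```bash
python3 - <<'E'
from h import *
st()
a=load('w1')['img'][105:205,0:200]; b=load('side0')['img'][232:282,195:275]
A=cv2.resize(a,(800,400),interpolation=cv2.INTER_CUBIC);B=cv2.resize(b,(320,200),interpolation=cv2.INTER_CUBIC)
w=cap('wrist','w4')['img']; o=np.zeros((600,800,3),np.uint8);o[:400]=A;o[400:,:320]=B;o[400:,330:597]=cv2.resize(w,(267,200))
cv2.imwrite('pics/t4.png',o)
E
```

```text
t 7.3333 p [ 0.5571 -0.0319  0.2047] rot [-2.309 -2.12   0.009] F [ 0.15 -0.39 -1.85] w 0.05241823655358707
[[0.085, 0.996, -0.009], [0.996, -0.085, 0.001], [0.001, -0.009, -1.0]]
```

View pics/t4.png

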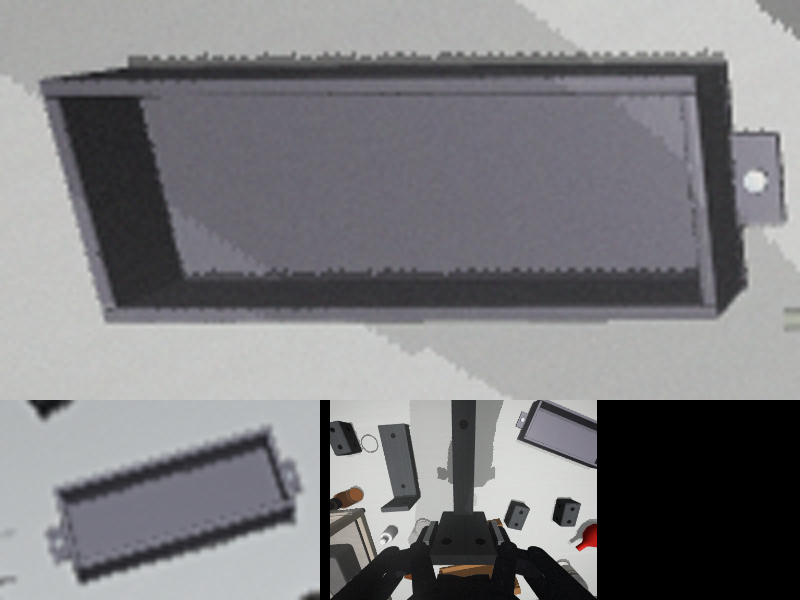

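The tray is enlarged from the first wrist view. Its outer rim corners are at crop (42,80), (697,77), (717,318) and (107,322). The inset shows the tongue bracket held level in the gripper.

```bash
python3 - <<'E'
from h import *
c=load('w1')
q=np.array([onz(c,u/4,105+v/4,.036)[:2] for u,v in [(42,80),(697,77),(717,318),(107,322)]])
print(q.round(4),q.mean(0).round(4))
for i in range(4): d=q[(i+1)%4]-q[i]; print(np.linalg.norm(d).round(4),np.degrees(np.arctan2(d[1],d[0])).round(2))
f=np.array([onz(c,u/4,105+v/4,.005)[:2] for u,v in [(183,275),(696,270)]]);d=f[1]-f[0];print('floor far edge',f,np.linalg.norm(d),np.degrees(np.arctan2(d[1],d[0])))
# side
D=load('side0')
q=np.array([onz(D,195+u/4,232+v/4,.036)[:2] for u,v in [(57,90),(268,30),(293,112),(82,172)]])
print(q.round(4),q.mean(0).round(4))
for i in range(4): d=q[(i+1)%4]-q[i]; print(np.linalg.norm(d).round(4),np.degrees(np.arctan2(d[1],d[0])).round(2))
st()
E
```

```text
[[0.4025 0.1264]
 [0.4796 0.2979]
 [0.5454 0.2674]
 [0.469  0.096 ]] [0.4741 0.1969]
0.188 65.78
0.0725 -24.89
0.1877 -114.0
0.0732 155.41
floor far edge [[0.46484364 0.10113099]
 [0.53365248 0.25686891]] 0.17026143006096509 66.16297963586874
[[0.5379 0.2658]
 [0.4623 0.0966]
 [0.3936 0.1301]
 [0.4687 0.2937]] [0.4656 0.1966]
0.1854 -114.07
0.0764 153.95
0.18 65.36
0.0747 -21.94
t 7.3833 p [ 0.557  -0.0319  0.2044] rot [-2.309 -2.12   0.009] F [ 1.12 -0.33 -0.79] w 0.05245140197726354
[[0.085, 0.996, -0.009], [0.996, -0.085, 0.002], [0.001, -0.009, -1.0]]
```

{"op": "carry_out", "data": {"increments": [[[0, 0, 0], [0, 0, -0.06], 0.04], [[0, 0, 0], [0, 0, -0.12], 0.04], [[0, 0, 0], [0, 0, -0.12], 0.04], [[0, 0, 0], [0, 0, -0.12], 0.04], [[0, 0, 0], [0, 0, -0.12], 0.04], [[0, 0, 0], [0, 0, -0.12], 0.04], [[0, 0, 0], [0, 0, -0.12], 0.04], [[0, 0, 0], [0, 0, -0.12], 0.04], [[0, 0, 0], [0, 0, -0.12], 0.04], [[0, 0, 0], [0, 0, -0.12], 0.04], [[0, 0, 0], [0, 0, -0.06], 0.04], [[0, 0, 0], [0, 0, 0], 0.04]]}}

```text
t: 8.38
position: [0.5443, -0.0294, 0.1831]
tool_rot: [-0.621, -3.032, 0.0]
wrist_force: [0.8, 0.1, -1.4]
grip_width: 0.0528
```

```bash
python3 - <<'E'
from h import *
st();go(.5082,.2726,.2,2.7184)
E
```

```text
t 8.3833 p [ 0.5443 -0.0294  0.1831] rot [-0.621 -3.032  0.   ] F [ 0.78  0.1  -1.38] w 0.05278933506688937
[[-0.918, 0.393, -0.046], [0.393, 0.919, 0.009], [0.046, -0.009, -0.999]]
shift tool [ 0.1526  0.2634 -0.0125] dist 0.305
yaw now 2.737 turn about tool z 0.019 j6 -1.368
after turn shift x,y 0.1569 0.2606
tilt fix rot x,y [-0.0095 -0.0455]
```

{"op": "carry_out", "data": {"increments": [[[0.008, 0.012, -0.002], [-0.009, -0.045, 0.01], 0.04], [[0.018, 0.03, -0.004], [0, 0, 0.01], 0.04], [[0.019, 0.032, -0.004], [0, 0, 0], 0.04], [[0.019, 0.032, -0.004], [0, 0, 0], 0.04], [[0.019, 0.032, -0.004], [0, 0, 0], 0.04], [[0.019, 0.032, -0.004], [0, 0, 0], 0.04], [[0.019, 0.032, -0.004], [0, 0, 0], 0.04], [[0.019, 0.03, -0.004], [0, 0, 0], 0.04], [[0.012, 0.02, -0.002], [0, 0, 0], 0.04], [[0, 0, 0], [0, 0, 0], 0.04], [[0, 0, 0], [0, 0, 0], 0.04]]}}

```text
t: 9.3
position: [0.5034, 0.2736, 0.2001]
tool_rot: [-0.703, -3.039, 0.013]
wrist_force: [0.6, -0.7, -1.4]
grip_width: 0.0529
```

```bash
python3 - <<'E'
from h import *
st();go(.5082,.2726,.11,2.7184)
E
```

```text
t 9.3 p [0.5034 0.2736 0.2001] rot [-0.703 -3.039  0.013] F [ 0.59 -0.67 -1.37] w 0.05286007054803393
[[-0.898, 0.439, -0.024], [0.439, 0.898, -0.003], [0.02, -0.014, -1.0]]
shift tool [-0.0066  0.0024  0.09  ] dist 0.09
yaw now 2.687 turn about tool z -0.031 j6 -0.761
after turn shift x,y -0.0048 0.0011
tilt fix rot x,y [-0.0135 -0.0203]
```

{"op": "carry_out", "data": {"increments": [[[-0.003, 0.001, 0.01], [-0.013, -0.02, -0.02], 0.04], [[-0.002, 0, 0.02], [0, 0, -0.01], 0.04], [[0, 0, 0.02], [0, 0, 0], 0.04], [[0, 0, 0.02], [0, 0, 0], 0.04], [[0, 0, 0.01], [0, 0, 0], 0.04], [[0, 0, 0], [0, 0, 0], 0.04], [[0, 0, 0], [0, 0, 0], 0.04]]}}

```text
t: 9.88
position: [0.5059, 0.2647, 0.1119]
tool_rot: [-0.68, -3.061, 0.01]
wrist_force: [0.4, -0.1, -0.7]
grip_width: 0.0527
```

```bash
python3 - <<'E'
from h import *
st();go(.5082,.2726,.0405,2.7184)
w=cap('wrist','w5'); cv2.imwrite('pics/w5b.png',cv2.resize(w['img'],(800,600),interpolation=cv2.INTER_CUBIC))
E
```

```text
t 9.8833 p [0.5059 0.2647 0.1119] rot [-0.68  -3.061  0.01 ] F [ 0.42 -0.08 -0.75] w 0.05269605352988
[[-0.906, 0.423, -0.007], [0.423, 0.906, -0.005], [0.004, -0.008, -1.0]]
shift tool [0.0009 0.0087 0.0713] dist 0.072
yaw now 2.704 turn about tool z -0.014 j6 -0.791
after turn shift x,y 0.0011 0.0082
tilt fix rot x,y [-0.0077 -0.0045]
```

View pics/w5b.png

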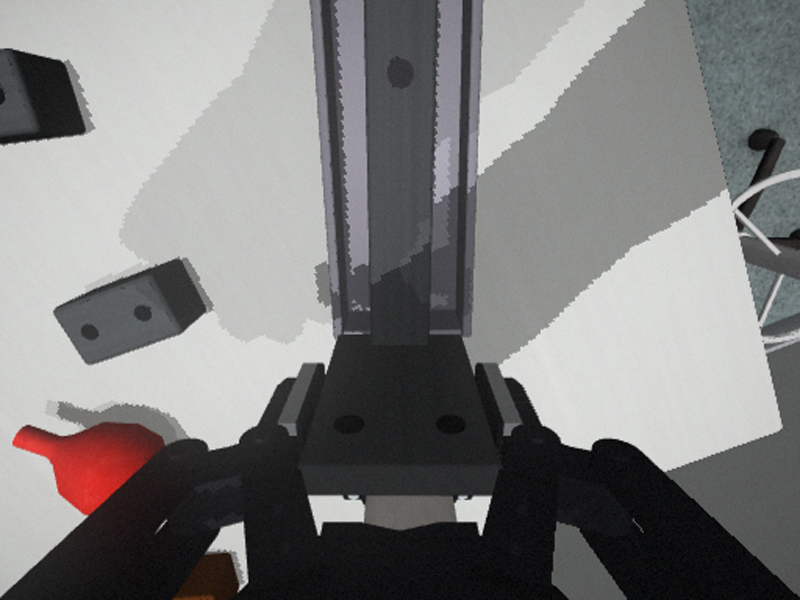

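The bracket hovers above the tray with its tongue between the walls. The outer rims run (311,0)-(333,330) on the left and (482,0)-(471,330) on the right, so the lateral fit looks centred.

```bash
python3 - <<'E'
from h import *
c=load('w5');k=1.5625
L=[onz(c,u/k,v/k,.036)[:2] for u,v in [(311,0),(333,330)]];Rr=[onz(c,u/k,v/k,.036)[:2] for u,v in [(482,0),(471,330)]]
for l in (L,Rr): d=l[1]-l[0];print(np.round(l,4),np.arctan2(d[1],d[0]))
T=np.array([.4741,.1969]);a=np.array([.4107,.9118]);n=np.array([.9118,-.4107])
for l in (L,Rr): print([( ((p-T)@n).round(4),((p-T)@a).round(4)) for p in l])
s=st();p=np.array(s['position'])[:2]-T;print('tcp tray x,y',p@n,p@a)
# held tongue: tip-side edges at underside height
z=s['position'][2]-.0355+.012
for v in (100,300):
  for u in ((367,438) if v==100 else (371,430)): q=onz(c,u/k,v/k,z)[:2]-T;print('tongue',(q@n).round(4),(q@a).round(4))
E
```

```text
[[0.4804 0.123 ]
 [0.5429 0.2617]] 1.1473463883335016
[[0.4147 0.1537]
 [0.4764 0.2929]] 1.1533694439071036
[(np.float64(0.0361), np.float64(-0.0647)), (np.float64(0.0361), np.float64(0.0873))]
[(np.float64(-0.0364), np.float64(-0.0638)), (np.float64(-0.0373), np.float64(0.0885))]
t 9.9333 p [0.5058 0.2646 0.112 ] rot [-0.68  -3.061  0.011] F [-0.    0.24 -1.77] w 0.052278486455246055
[[-0.906, 0.423, -0.007], [0.423, 0.906, -0.005], [0.005, -0.008, -1.0]]
tcp tray x,y 0.001117554202414995 0.07480470903670743
tongue 0.0106 -0.0211
tongue -0.0138 -0.0207
tongue 0.0118 0.0519
tongue -0.0115 0.0523
```

{"op": "carry_out", "data": {"increments": [[[0.001, 0.006, 0.005], [-0.007, -0.004, -0.014], 0.04], [[0, 0.002, 0.012], [0, 0, 0], 0.04], [[0, 0, 0.015], [0, 0, 0], 0.04], [[0, 0, 0.01], [0, 0, 0], 0.04], [[0, 0, 0], [0, 0, 0], 0.04], [[0, 0, 0], [0, 0, 0], 0.04]]}}

```text
t: 10.43
position: [0.5135, 0.2737, 0.0713]
tool_rot: [0.659, 3.062, 0.009]
wrist_force: [-1.7, -1.8, 6.8]
grip_width: 0.0527
```

```bash
cat >> h.py <<'E'
T=np.array([.4741,.1969]);a=np.array([.4107,.9118]);n=np.array([.9118,-.4107])
def ty(x,y): return T+n*x+a*y
def tcp():
    s=telemetry.sense(); p=np.array(s['position'])[:2]-T; print('tcp tray x,y',(p@n).round(4),(p@a).round(4),'z',round(s['position'][2],4))
E
python3 - <<'E'
from h import *
st();tcp();go(*ty(0,.083),.0405,2.7184)
E
```

```text
t 10.4333 p [0.5135 0.2737 0.0713] rot [0.659 3.062 0.009] F [-1.73 -1.78  6.77] w 0.05269700068192259
[[-0.911, 0.412, 0.01], [0.412, 0.911, 0.004], [-0.008, 0.007, -1.0]]
tcp tray x,y 0.0044 0.0862 z 0.0713
shift tool [ 0.0046 -0.0034  0.0308] dist 0.031
yaw now 2.717 turn about tool z -0.001 j6 -0.795
after turn shift x,y 0.0044 -0.0032
tilt fix rot x,y [0.0074 0.0078]
```

{"op": "carry_out", "data": {"increments": [[[0, 0, -0.008], [0.003, 0.004, 0], 0.04], [[0.003, -0.003, -0.002], [0.003, 0.003, 0], 0.04], [[0.001, -0.001, 0], [0, 0, 0], 0.04], [[0, 0, 0], [0, 0, 0], 0.04], [[0, 0, 0], [0, 0, 0], 0.04]]}}

```text
t: 10.85
position: [0.5077, 0.2721, 0.083]
tool_rot: [0.66, 3.071, 0.002]
wrist_force: [0.0, 0.3, -1.0]
grip_width: 0.0527
```

```bash
python3 - <<'E'
from h import *
st();tcp();go(*ty(0,.083),.0405,2.7184)
w=cap('wrist','w6'); k=1.5625
cv2.imwrite('pics/w6b.png',cv2.resize(w['img'],(800,600),interpolation=cv2.INTER_CUBIC))
E
```

```text
t 10.85 p [0.5077 0.2721 0.083 ] rot [6.600e-01 3.071e+00 2.000e-03] F [ 0.03  0.29 -0.99] w 0.05267257750555978
[[-0.912, 0.411, 0.001], [0.411, 0.912, 0.001], [-0.001, 0.002, -1.0]]
tcp tray x,y -0.0002 0.0823 z 0.083
shift tool [-0.0002  0.0006  0.0425] dist 0.043
yaw now 2.718 turn about tool z -0.0 j6 -0.795
after turn shift x,y -0.0002 0.0007
tilt fix rot x,y [0.0016 0.0006]
```

{"op": "carry_out", "data": {"increments": [[[0, 0, 0.008], [0, 0, 0], 0.04], [[0, 0, 0.01], [0, 0, 0], 0.04], [[0, 0, 0.009], [0, 0, 0], 0.04], [[0, 0, 0.005], [0, 0, 0], 0.04], [[0, 0, 0], [0, 0, 0], 0.04], [[0, 0, 0], [0, 0, 0], 0.04]]}}

```text
t: 11.4
position: [0.5119, 0.2738, 0.0732]
tool_rot: [0.654, 3.053, 0.019]
wrist_force: [0.7, 0.0, -0.9]
grip_width: 0.0526
```

```bash
python3 - <<'E'
from h import *
st();tcp();go(*ty(0,.083),.0405,2.7184)
E
```

```text
t 11.4 p [0.5119 0.2738 0.0732] rot [0.654 3.053 0.019] F [ 0.71  0.01 -0.92] w 0.052602888604794895
[[-0.912, 0.41, 0.021], [0.41, 0.912, 0.008], [-0.016, 0.016, -1.0]]
tcp tray x,y 0.0029 0.0857 z 0.0732
shift tool [ 0.0034 -0.0032  0.0326] dist 0.033
yaw now 2.719 turn about tool z 0.001 j6 -0.796
after turn shift x,y 0.0029 -0.0027
tilt fix rot x,y [0.0158 0.0162]
```

{"op": "carry_out", "data": {"increments": [[[0, 0, -0.008], [0.012, 0.013, 0], 0.04], [[0.003, -0.005, -0.003], [0.004, 0.003, 0], 0.04], [[0, -0.002, 0], [0, 0, 0], 0.04], [[0, 0, 0], [0, 0, 0], 0.04], [[0, 0, 0], [0, 0, 0], 0.04]]}}

```text
t: 11.82
position: [0.5034, 0.2673, 0.0791]
tool_rot: [-0.657, -3.066, 0.006]
wrist_force: [0.1, -0.6, -1.7]
grip_width: 0.0524
```

```bash
python3 - <<'E'
from h import *
st();tcp();go(*ty(0,.079),.0405,2.7184)
w=cap('wrist','w7'); d=cap('side','d7')
u=proj(d,[.50,.25,.06])[0].astype(int);S=cap('scene','s7');v=proj(S,[.50,.25,.06])[0].astype(int)
f=lambda im,p:cv2.resize(im[p[1]-35:p[1]+35,p[0]-45:p[0]+45],(400,300),interpolation=cv2.INTER_CUBIC)
cv2.imwrite('pics/x7.png',np.hstack([f(d['img'],u),f(S['img'],v)]))
E
```

```text
t 11.8167 p [0.5034 0.2673 0.0791] rot [-0.657 -3.066  0.006] F [ 0.08 -0.64 -1.67] w 0.05239239475276636
[[-0.912, 0.41, -0.006], [0.41, 0.912, -0.002], [0.005, -0.005, -1.0]]
tcp tray x,y -0.0022 0.0763 z 0.0791
shift tool [-0.0024  0.0029  0.0386] dist 0.039
yaw now 2.719 turn about tool z 0.001 j6 -0.801
after turn shift x,y -0.0022 0.0027
tilt fix rot x,y [-0.0046 -0.0046]
```

View pics/x7.png

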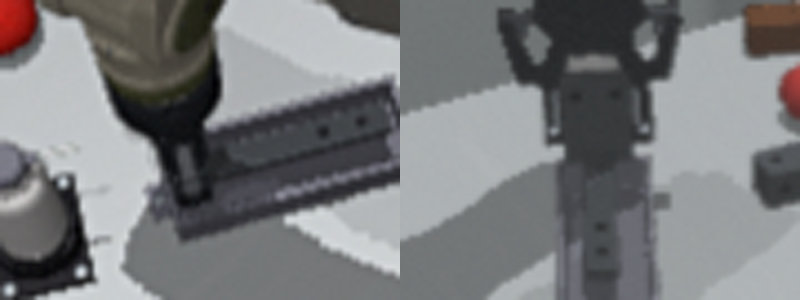

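Both views show the bracket level, with its tongue inside the tray. The upright's back now looks clear of the can-end wall, so I lower again about 3 mm further in.

{"op": "carry_out", "data": {"increments": [[[-0.002, 0.001, 0.006], [-0.004, -0.004, 0], 0.04], [[0, 0, 0.008], [0, 0, 0], 0.04], [[0, 0, 0.006], [0, 0, 0], 0.04], [[0, 0, 0], [0, 0, 0], 0.04], [[0, 0, 0], [0, 0, 0], 0.04]]}}

```text
t: 12.38
position: [0.5057, 0.2675, 0.0561]
tool_rot: [-0.658, -3.071, 0.001]
wrist_force: [0.4, 0.0, -1.0]
grip_width: 0.0524
```

```bash
python3 - <<'E'
from h import *
st();tcp();go(*ty(0,.079),.0405,2.7184)
E
```

```text
t 12.3833 p [0.5057 0.2675 0.0561] rot [-6.580e-01 -3.071e+00  1.000e-03] F [ 0.45  0.02 -1.04] w 0.052434119050972075
[[-0.912, 0.41, -0.001], [0.41, 0.912, -0.0], [0.001, -0.001, -1.0]]
tcp tray x,y -0.0002 0.0774 z 0.0561
shift tool [-0.0002  0.0016  0.0156] dist 0.016
yaw now 2.719 turn about tool z 0.001 j6 -0.802
after turn shift x,y -0.0002 0.0016
tilt fix rot x,y [-0.0006 -0.0006]
```

{"op": "carry_out", "data": {"increments": [[[0, 0, 0.006], [0, 0, 0], 0.04], [[0, 0, 0.005], [0, 0, 0], 0.04], [[0, 0.002, 0], [0, 0, 0], 0.04], [[0, 0.002, 0], [0, 0, 0], 0.04], [[0, 0, 0], [0, 0, 0], 0.04]]}}

```text
t: 12.8
position: [0.5072, 0.2714, 0.0435]
tool_rot: [-0.658, -3.07, 0.001]
wrist_force: [0.7, -0.7, -1.0]
grip_width: 0.0522
```

```bash
python3 - <<'E'
from h import *
st();tcp();go(*ty(0,.080),.0405,2.7184)
E
```

```text
t 12.8 p [0.5072 0.2714 0.0435] rot [-6.58e-01 -3.07e+00  1.00e-03] F [ 0.73 -0.66 -1.02] w 0.052178026748558266
[[-0.912, 0.41, -0.002], [0.41, 0.912, -0.0], [0.001, -0.001, -1.0]]
tcp tray x,y -0.0004 0.0815 z 0.0435
shift tool [-0.0004 -0.0015  0.003 ] dist 0.003
yaw now 2.719 turn about tool z 0.001 j6 -0.797
after turn shift x,y -0.0004 -0.0015
tilt fix rot x,y [-0.0011 -0.0012]
```

{"op": "carry_out", "data": {"increments": [[[0, 0, 0.002], [0, 0, 0], 0.04], [[0, 0, 0.0015], [0, 0, 0], 0.04], [[0, 0, 0], [0, 0, 0], 0.04], [[0, 0, 0], [0, 0, 0], 0.04]]}}

```text
t: 13.13
position: [0.5076, 0.2717, 0.0402]
tool_rot: [-0.658, -3.071, 0.001]
wrist_force: [-0.1, 0.1, -0.5]
grip_width: 0.0528
```

{"op": "carry_out", "data": {"increments": [[[0, 0, 0], [0, 0, 0], 0.06], [[0, 0, 0], [0, 0, 0], 0.0854], [[0, 0, 0], [0, 0, 0], 0.0854], [[0, 0, 0], [0, 0, 0], 0.0854], [[0, 0, -0.01], [0, 0, 0], 0.0854], [[0, 0, -0.03], [0, 0, 0], 0.0854], [[0, 0, -0.035], [0, 0, 0], 0.0854], [[0, 0, -0.035], [0, 0, 0], 0.0854], [[0, 0, -0.035], [0, 0, 0], 0.0854], [[0, 0, -0.02], [0, 0, 0], 0.0854], [[0, 0, 0], [0, 0, 0], 0.0854]]}}

```text
t: 14.05
position: [0.5059, 0.271, 0.2159]
tool_rot: [-0.658, -3.07, 0.002]
wrist_force: [0.8, -0.3, 0.7]
grip_width: 0.0858
```

```bash
python3 - <<'E'
from h import *
st()
w=cap('wrist','w8'); cv2.imwrite('pics/w8b.png',cv2.resize(w['img'],(800,600),interpolation=cv2.INTER_CUBIC))
E
```

```text
t 14.05 p [0.5059 0.271  0.2159] rot [-6.58e-01 -3.07e+00  2.00e-03] F [ 0.76 -0.33  0.72] w 0.08577835768991462
[[-0.912, 0.41, -0.002], [0.41, 0.912, -0.001], [0.002, -0.002, -1.0]]
```

View pics/w8b.png

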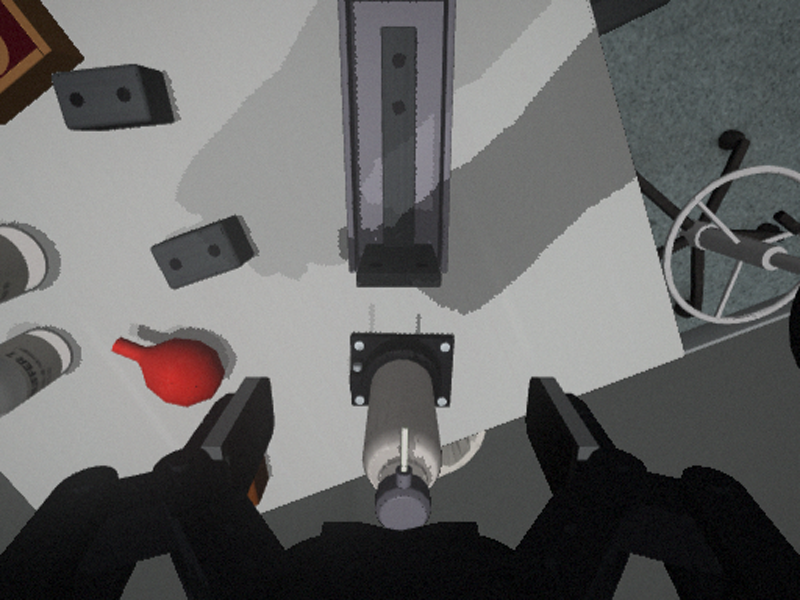

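The tongue bracket sits in the tray. Its tip is at (398,27) and its upright top spans (357-441, 278-287). The can, at (403,505), is untouched and its cap is up.

```bash
python3 - <<'E'
from h import *
c=load('w8');k=1.5625
def P(nm,u,v,z):
    q=onz(c,u/k,v/k,z)[:2]-T; print(nm,(q@n).round(4),(q@a).round(4))
P('tip',382,27,.017);P('tip',415,27,.017)
P('topin',360,276,.089);P('topin',440,276,.089);P('topback',357,287,.089);P('topback',441,286,.089)
P('rim',349,272,.036);P('rim',449,272,.036);P('rimL',340,0,.036);P('rimR',456,0,.036)
P('cap',403,507,.166)
u=[(110,98),(118,97),(202,252)]
im=c['img'].astype(int); m=((im.max(2)<85)&(im.max(2)-im.min(2)<22)).astype(np.uint8)
kk,l,s,cen=cv2.connectedComponentsWithStats(m)
for i in range(1,kk):
    if 900<s[i,4]<6000: print(s[i],cen[i].round(1),onz(c,*cen[i],.018).round(3)[:2])
go(.5757,-.1632,.3,3.119-np.pi/2)
E
```

```text
tip 0.0099 -0.0733
tip -0.0123 -0.0733
topin 0.023 0.0797
topin -0.0274 0.0797
topback 0.0252 0.087
topback -0.0282 0.0863
rim 0.036 0.0928
rim -0.0392 0.0928
rimL 0.0353 -0.0842
rimR -0.0371 -0.0842
cap -0.0037 0.1876
[ 378    0  134   86 3596] [463.2  24.5] [0.245 0.227]
[   0   34  112   50 2847] [70.1 61.9] [0.645 0.087]
[ 447  133   65   70 1150] [478.7 153.9] [0.255 0.375]
[  97  138   66   47 1834] [129.8 161.1] [0.646 0.209]
[   0  213   39   49 1189] [ 17.3 234.7] [0.837 0.233]
[ 224  213   67   80 2488] [259.1 236.7] [0.544 0.369]
shift tool [-0.2415 -0.3676 -0.0852] dist 0.448
yaw now 2.719 turn about tool z 1.171 j6 -0.797
after turn shift x,y -0.4324 0.0797
tilt fix rot x,y [-0.0023 -0.0024]
```

{"op": "carry_out", "data": {"increments": [[[0, 0, -0.01], [0, 0, 0.06], 0.0854], [[0, 0, -0.01], [0, 0, 0.12], 0.0854], [[0, 0, -0.01], [0, 0, 0.12], 0.0854], [[0, 0, -0.01], [0, 0, 0.12], 0.0854], [[0, 0, -0.01], [0, 0, 0.12], 0.0854], [[0, 0, -0.01], [0, 0, 0.12], 0.0854], [[0, 0, -0.01], [0, 0, 0.12], 0.0854], [[0, 0, -0.01], [0, 0, 0.12], 0.0854], [[0, 0, -0.005], [0, 0, 0.12], 0.0854], [[0, 0, 0], [0, 0, 0.1], 0.0854], [[0, 0, 0], [0, 0, 0.03], 0.0854], [[0, 0, 0], [0, 0, 0], 0.0854]]}}

```text
t: 15.1
position: [0.5, 0.2688, 0.2911]
tool_rot: [-2.273, -2.155, 0.035]
wrist_force: [0.5, -0.3, 0.3]
grip_width: 0.0857
```

```bash
python3 - <<'E'
from h import *
go(.5765,-.1632,.26,1.548)
E
```

```text
shift tool [-0.427   0.1     0.0329] dist 0.44
yaw now 1.518 turn about tool z -0.03 j6 0.405
after turn shift x,y -0.4301 0.0863
tilt fix rot x,y [-0.0222  0.0095]
```

{"op": "carry_out", "data": {"increments": [[[-0.02, 0.004, 0], [-0.02, 0.009, -0.03], 0.0854], [[-0.038, 0.008, -0.002], [0, 0, 0], 0.0854], [[-0.039, 0.008, -0.002], [0, 0, 0], 0.0854], [[-0.039, 0.008, -0.002], [0, 0, 0], 0.0854], [[-0.039, 0.008, -0.002], [0, 0, 0], 0.0854], [[-0.039, 0.008, -0.002], [0, 0, 0], 0.0854], [[-0.039, 0.008, -0.002], [0, 0, 0], 0.0854], [[-0.039, 0.008, -0.002], [0, 0, 0], 0.0854], [[-0.039, 0.008, -0.002], [0, 0, 0], 0.0854], [[-0.039, 0.008, 0], [0, 0, 0], 0.0854], [[-0.03, 0.005, 0], [0, 0, 0], 0.0854], [[-0.01, 0, 0], [0, 0, 0], 0.0854]]}}

```text
t: 16.1
position: [0.5734, -0.1563, 0.2923]
tool_rot: [-2.204, -2.216, 0.021]
wrist_force: [0.1, -0.3, 0.3]
grip_width: 0.0855
```

```bash
python3 - <<'E'
from h import *
st();go(.5765,-.1632,.13,1.548)
E
```

```text
t 16.1 p [ 0.5734 -0.1563  0.2923] rot [-2.204 -2.216  0.021] F [ 0.12 -0.29  0.3 ] w 0.08545366421149912
[[-0.005, 1.0, -0.021], [1.0, 0.005, 0.002], [0.002, -0.021, -1.0]]
shift tool [-0.0073  0.0065  0.1622] dist 0.162
yaw now 1.576 turn about tool z 0.028 j6 -0.403
after turn shift x,y -0.0068 0.0033
tilt fix rot x,y [-0.0211 -0.0023]
```

{"op": "carry_out", "data": {"increments": [[[-0.003, 0.001, 0.01], [-0.02, -0.002, 0.028], 0.0854], [[-0.002, 0.001, 0.03], [0, 0, 0], 0.0854], [[0, 0, 0.035], [0, 0, 0], 0.0854], [[0, 0, 0.035], [0, 0, 0], 0.0854], [[0, 0, 0.03], [0, 0, 0], 0.0854], [[0, 0, 0.01], [0, 0, 0], 0.0854], [[0, 0, 0], [0, 0, 0], 0.0854], [[0, 0, 0], [0, 0, 0], 0.0854]]}}

```text
t: 16.77
position: [0.5702, -0.1626, 0.1298]
tool_rot: [-2.239, -2.19, 0.004]
wrist_force: [-0.1, 0.0, -0.2]
grip_width: 0.0851
```

```bash
python3 - <<'E'
from h import *
st();go(.5765,-.1632,.038,1.548)
E
```

```text
t 16.7667 p [ 0.5702 -0.1626  0.1298] rot [-2.239 -2.19   0.004] F [-0.15  0.05 -0.18] w 0.08514181714997342
[[0.022, 1.0, -0.009], [1.0, -0.022, 0.005], [0.005, -0.009, -1.0]]
shift tool [-0.0009  0.0071  0.0918] dist 0.092
yaw now 1.548 turn about tool z 0.0 j6 -0.391
after turn shift x,y -0.0005 0.0063
tilt fix rot x,y [-0.0087 -0.0047]
```

{"op": "carry_out", "data": {"increments": [[[0, 0.004, 0.01], [-0.006, -0.004, 0], 0.0854], [[0, 0, 0.02], [0, 0, 0], 0.0854], [[0, 0, 0.02], [0, 0, 0], 0.0854], [[0, 0, 0.018], [0, 0, 0], 0.0854], [[0, 0, 0.01], [0, 0, 0], 0.0854], [[0, 0, 0], [0, 0, 0], 0.0854], [[0, 0, 0], [0, 0, 0], 0.0854]]}}

```text
t: 17.35
position: [0.5794, -0.1621, 0.0576]
tool_rot: [2.234, 2.197, 0.006]
wrist_force: [0.2, 0.2, 0.3]
grip_width: 0.0857
```

```bash
python3 - <<'E'
from h import *
st();go(.5765,-.1632,.038,1.548)
E
```

```text
t 17.35 p [ 0.5794 -0.1621  0.0576] rot [2.234 2.197 0.006] F [0.23 0.24 0.27] w 0.08570042299956784
[[0.016, 1.0, 0.008], [1.0, -0.016, -0.003], [-0.003, 0.008, -1.0]]
shift tool [-0.0011 -0.0031  0.0195] dist 0.02
yaw now 1.554 turn about tool z 0.006 j6 -0.39
after turn shift x,y -0.0012 -0.0029
tilt fix rot x,y [0.0085 0.0032]
```

{"op": "carry_out", "data": {"increments": [[[-0.001, -0.003, 0.008], [0.006, 0.003, 0.006], 0.0854], [[0, 0, 0.006], [0, 0, 0], 0.0854], [[0, 0, 0.002], [0, 0, 0], 0.0854], [[0, 0, 0], [0, 0, 0], 0.0854], [[0, 0, 0], [0, 0, 0], 0.0854]]}}

```text
t: 17.77
position: [0.5791, -0.1642, 0.0446]
tool_rot: [2.241, 2.191, 0.006]
wrist_force: [0.6, -0.6, -0.3]
grip_width: 0.0851
```

```bash
python3 - <<'E'
from h import *
st();go(.5765,-.1632,.038,1.548)
E
```

```text
t 17.7667 p [ 0.5791 -0.1642  0.0446] rot [2.241 2.191 0.006] F [ 0.57 -0.58 -0.35] w 0.08508151450775564
[[0.022, 1.0, 0.008], [1.0, -0.022, -0.002], [-0.002, 0.008, -1.0]]
shift tool [ 0.001  -0.0027  0.0066] dist 0.007
yaw now 1.548 turn about tool z 0.0 j6 -0.388
after turn shift x,y 0.001 -0.0026
tilt fix rot x,y [0.0082 0.0023]
```

Adjust, then close.

{"op": "carry_out", "data": {"increments": [[[0.001, -0.002, 0.004], [0.008, 0.002, 0], 0.0854], [[0, -0.001, 0.002], [0.002, 0, 0], 0.0854], [[0, 0, 0], [0, 0, 0], 0.0854], [[0, 0, 0], [0, 0, 0], 0.04], [[0, 0, 0], [0, 0, 0], 0.04], [[0, 0, 0], [0, 0, 0], 0.04], [[0, 0, 0], [0, 0, 0], 0.04], [[0, 0, 0], [0, 0, 0], 0.04]], "grip_force": 110}}

```text
t: 18.43
position: [0.5773, -0.1637, 0.0399]
tool_rot: [2.245, 2.195, -0.001]
wrist_force: [-0.1, 0.1, -1.4]
grip_width: 0.0521
```

```bash
python3 - <<'E'
from h import *
st();go(.5765,-.1632,.038,1.548)
E
```

```text
t 18.4333 p [ 0.5773 -0.1637  0.0399] rot [ 2.245e+00  2.195e+00 -1.000e-03] F [-0.15  0.08 -1.41] w 0.05210375576739916
[[0.023, 1.0, 0.0], [1.0, -0.023, -0.001], [-0.001, 0.0, -1.0]]
shift tool [ 0.0005 -0.0008  0.0019] dist 0.002
yaw now 1.548 turn about tool z 0.0 j6 -0.387
after turn shift x,y 0.0005 -0.0008
tilt fix rot x,y [0.0004 0.0014]
```

{"op": "carry_out", "data": {"increments": [[[0, 0, -0.01], [0, 0, 0], 0.04], [[0, 0, -0.025], [0, 0, 0], 0.04], [[0, 0, -0.035], [0, 0, 0], 0.04], [[0, 0, -0.035], [0, 0, 0], 0.04], [[0, 0, -0.035], [0, 0, 0], 0.04], [[0, 0, -0.03], [0, 0, 0.06], 0.04], [[0, 0, -0.01], [0, 0, 0.12], 0.04], [[0, 0, -0.003], [0, 0, 0.12], 0.04], [[0, 0, -0.003], [0, 0, 0.12], 0.04], [[0, 0, -0.003], [0, 0, 0.12], 0.04], [[0, 0, -0.003], [0, 0, 0.12], 0.04], [[0, 0, -0.003], [0, 0, 0.12], 0.04]]}}

```text
t: 19.43
position: [0.573, -0.1615, 0.249]
tool_rot: [-2.927, -1.133, 0.007]
wrist_force: [0.1, 0.5, -1.1]
grip_width: 0.0528
```

```bash
python3 - <<'E'
from h import *
st();go(*ty(0,-.083),.2,-.423)
E
```

```text
t 19.4333 p [ 0.573  -0.1615  0.249 ] rot [-2.927 -1.133  0.007] F [ 0.09  0.48 -1.12] w 0.052798373561490426
[[0.739, 0.673, -0.005], [0.673, -0.739, 0.001], [-0.003, -0.004, -1.0]]
shift tool [ 0.0922 -0.2984  0.0499] dist 0.316
yaw now 0.739 turn about tool z 1.162 j6 0.423
after turn shift x,y -0.2373 -0.2032
tilt fix rot x,y [-0.0041  0.0031]
```

{"op": "carry_out", "data": {"increments": [[[0, 0, -0.002], [0, 0, 0.12], 0.04], [[0, 0, -0.002], [0, 0, 0.12], 0.04], [[0, 0, -0.002], [0, 0, 0.12], 0.04], [[0, 0, -0.002], [0, 0, 0.12], 0.04], [[0, 0, -0.002], [0, 0, 0.12], 0.04], [[0, 0, -0.002], [0, 0, 0.12], 0.04], [[0, 0, -0.002], [0, 0, 0.12], 0.04], [[0, 0, -0.002], [0, 0, 0.12], 0.04], [[0, 0, -0.002], [0, 0, 0.1], 0.04], [[0, 0, 0], [0, 0, 0.05], 0.04], [[0, 0, 0], [0, 0, 0], 0.04], [[0, 0, 0], [0, 0, 0], 0.04]]}}

```text
t: 20.43
position: [0.5691, -0.16, 0.2749]
tool_rot: [3.071, -0.658, -0.011]
wrist_force: [0.1, -0.3, -1.4]
grip_width: 0.0531
```

```bash
python3 - <<'E'
from h import *
st();go(*ty(0,-.083),.2,-.423)
E
```

```text
t 20.4333 p [ 0.5691 -0.16    0.2749] rot [ 3.071 -0.658 -0.011] F [ 0.14 -0.25 -1.41] w 0.053090497083469905
[[0.912, -0.41, -0.007], [-0.41, -0.912, 0.0], [-0.006, 0.002, -1.0]]
shift tool [-0.2326 -0.2037  0.0759] dist 0.318
yaw now -0.422 turn about tool z 0.001 j6 1.585
after turn shift x,y -0.2331 -0.2034
tilt fix rot x,y [0.0023 0.0064]
```

{"op": "carry_out", "data": {"increments": [[[-0.012, -0.01, 0], [0.002, 0.006, 0], 0.04], [[-0.024, -0.021, 0.004], [0, 0, 0], 0.04], [[-0.026, -0.023, 0.006], [0, 0, 0], 0.04], [[-0.026, -0.023, 0.006], [0, 0, 0], 0.04], [[-0.026, -0.023, 0.006], [0, 0, 0], 0.04], [[-0.026, -0.023, 0.006], [0, 0, 0], 0.04], [[-0.026, -0.023, 0.006], [0, 0, 0], 0.04], [[-0.026, -0.023, 0.006], [0, 0, 0], 0.04], [[-0.024, -0.021, 0.006], [0, 0, 0], 0.04], [[-0.013, -0.01, 0], [0, 0, 0], 0.04], [[0, 0, 0], [0, 0, 0], 0.04], [[0, 0, 0], [0, 0, 0], 0.04]]}}

```text
t: 21.43
position: [0.4322, 0.1242, 0.2263]
tool_rot: [3.076, -0.633, 0.0]
wrist_force: [0.0, -0.4, -0.6]
grip_width: 0.0525
```

```bash
python3 - <<'E'
from h import *
st();tcp();go(*ty(0,-.083),.12,-.423)
E
```

```text
t 21.4333 p [0.4322 0.1242 0.2263] rot [ 3.076 -0.633  0.   ] F [ 0.02 -0.38 -0.57] w 0.052450466919019265
[[0.919, -0.395, -0.0], [-0.395, -0.919, -0.002], [0.0, 0.002, -1.0]]
tcp tray x,y -0.0083 -0.0835 z 0.2263
shift tool [ 0.0083 -0.0005  0.1064] dist 0.107
yaw now -0.406 turn about tool z 0.017 j6 2.078
after turn shift x,y 0.0083 -0.0005
tilt fix rot x,y [ 0.0016 -0.0004]
```

{"op": "carry_out", "data": {"increments": [[[0.005, 0, 0.01], [0, 0, 0.017], 0.04], [[0.003, 0, 0.02], [0, 0, 0], 0.04], [[0, 0, 0.025], [0, 0, 0], 0.04], [[0, 0, 0.022], [0, 0, 0], 0.04], [[0, 0, 0.008], [0, 0, 0], 0.04], [[0, 0, 0], [0, 0, 0], 0.04], [[0, 0, 0], [0, 0, 0], 0.04]]}}

```text
t: 22.02
position: [0.4468, 0.1145, 0.1379]
tool_rot: [3.067, -0.673, 0.011]
wrist_force: [-0.6, -0.8, -0.7]
grip_width: 0.0527
```

```bash
python3 - <<'E'
from h import *
st();tcp();go(*ty(0,-.083),.09,-.423)
w=cap('wrist','w9'); cv2.imwrite('pics/w9b.png',cv2.resize(w['img'],(800,600),interpolation=cv2.INTER_CUBIC))
E
```

```text
t 22.0167 p [0.4468 0.1145 0.1379] rot [ 3.067 -0.673  0.011] F [-0.63 -0.79 -0.67] w 0.05266421044606193
[[0.908, -0.419, 0.007], [-0.419, -0.908, -0.003], [0.007, 0.0, -1.0]]
tcp tray x,y 0.009 -0.0864 z 0.1379
shift tool [-0.0094 -0.0033  0.0478] dist 0.049
yaw now -0.432 turn about tool z -0.009 j6 2.082
after turn shift x,y -0.009 -0.0034
tilt fix rot x,y [ 0.0004 -0.0074]
```

View pics/w9b.png

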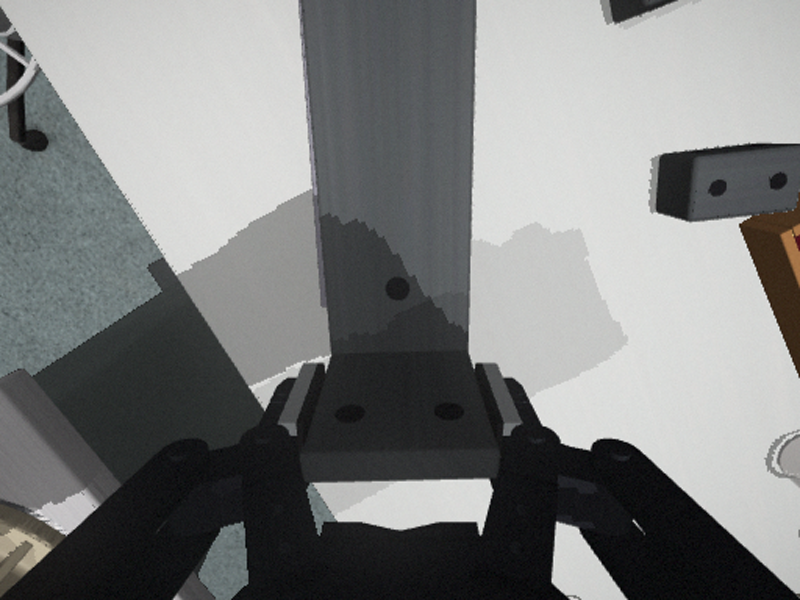

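The channel bracket hides the tray, with only the left rim showing at (318,250); it is level, and the TCP reads 9 mm off in x. I correct in smaller steps, since corrections overshoot.

{"op": "carry_out", "data": {"increments": [[[-0.005, -0.002, 0.002], [0, -0.005, -0.005], 0.04], [[-0.002, -0.001, 0.002], [0, 0, -0.003], 0.04], [[0, 0, 0], [0, 0, 0], 0.04], [[0, 0, 0], [0, 0, 0], 0.04], [[0, 0, 0], [0, 0, 0], 0.04]]}}

```text
t: 22.48
position: [0.4446, 0.1205, 0.1377]
tool_rot: [-3.07, 0.661, -0.014]
wrist_force: [0.0, 0.0, -1.5]
grip_width: 0.0523
```

```bash
python3 - <<'E'
from h import *
tcp();go(*ty(0,-.083),.09,-.423)
E
```

```text
tcp tray x,y 0.0045 -0.0817 z 0.1377
shift tool [-0.0049  0.0014  0.0476] dist 0.048
yaw now -0.424 turn about tool z -0.001 j6 2.086
after turn shift x,y -0.0045 0.0013
tilt fix rot x,y [-0.0031 -0.0083]
```

{"op": "carry_out", "data": {"increments": [[[-0.003, 0.001, 0.006], [-0.002, -0.007, 0], 0.04], [[-0.001, 0, 0.008], [0, 0, 0], 0.04], [[0, 0, 0.008], [0, 0, 0], 0.04], [[0, 0, 0.005], [0, 0, 0], 0.04], [[0, 0, 0], [0, 0, 0], 0.04], [[0, 0, 0], [0, 0, 0], 0.04]]}}

```text
t: 22.98
position: [0.4401, 0.1217, 0.108]
tool_rot: [-3.071, 0.66, -0.002]
wrist_force: [-0.2, 0.1, -1.3]
grip_width: 0.0524
```

```bash
python3 - <<'E'
from h import *
tcp();go(*ty(0,-.083),.07,-.423);st()
E
```

```text
tcp tray x,y -0.0001 -0.0825 z 0.108
shift tool [0.0001 0.0006 0.038 ] dist 0.038
yaw now -0.423 turn about tool z -0.0 j6 2.088
after turn shift x,y 0.0001 0.0005
tilt fix rot x,y [-0.0013 -0.0013]
t 22.9833 p [0.4401 0.1217 0.108 ] rot [-3.071e+00  6.600e-01 -2.000e-03] F [-0.24  0.08 -1.3 ] w 0.052426736884563334
[[0.912, -0.411, 0.002], [-0.411, -0.912, 0.001], [0.001, -0.001, -1.0]]
```

{"op": "carry_out", "data": {"increments": [[[0, 0, 0.007], [0, 0, 0], 0.04], [[0, 0, 0.008], [0, 0, 0], 0.04], [[0, 0, 0.008], [0, 0, 0], 0.04], [[0, 0, 0.004], [0, 0, 0], 0.04], [[0, 0, 0], [0, 0, 0], 0.04], [[0, 0, 0], [0, 0, 0], 0.04]]}}

```text
t: 23.48
position: [0.4399, 0.1216, 0.0774]
tool_rot: [-3.071, 0.66, -0.001]
wrist_force: [-0.3, -0.0, -1.0]
grip_width: 0.0529
```

```bash
python3 - <<'E'
from h import *
tcp();go(*ty(0,-.083),.0449,-.423)
E
```

```text
tcp tray x,y -0.0003 -0.0827 z 0.0774
shift tool [0.0003 0.0003 0.0325] dist 0.033
yaw now -0.424 turn about tool z -0.001 j6 2.088
after turn shift x,y 0.0003 0.0003
tilt fix rot x,y [-0.0007 -0.0003]
```

{"op": "carry_out", "data": {"increments": [[[0, 0, 0.005], [0, 0, 0], 0.04], [[0, 0, 0.005], [0, 0, 0], 0.04], [[0, 0, 0.003], [0, 0, 0], 0.04], [[0, 0, 0], [0, 0, 0], 0.04], [[0, 0, 0], [0, 0, 0], 0.04]]}}

```text
t: 23.9
position: [0.4404, 0.1217, 0.0635]
tool_rot: [-3.071, 0.66, -0.002]
wrist_force: [-0.1, -0.3, -0.9]
grip_width: 0.0526
```

```bash
python3 - <<'E'
from h import *
tcp();go(*ty(0,-.083),.0449,-.423)
E
```

```text
tcp tray x,y 0.0002 -0.0825 z 0.0635
shift tool [-0.0002  0.0006  0.0185] dist 0.019
yaw now -0.424 turn about tool z -0.001 j6 2.088
after turn shift x,y -0.0002 0.0005
tilt fix rot x,y [-0.0011 -0.0011]
```

Well inside the walls, with no contact.

{"op": "carry_out", "data": {"increments": [[[0, 0, 0.006], [0, 0, 0], 0.04], [[0, 0, 0.006], [0, 0, 0], 0.04], [[0, 0, 0.003], [0, 0, 0], 0.04], [[0, 0, 0.001], [0, 0, 0], 0.04], [[0, 0, 0], [0, 0, 0], 0.04]]}}

```text
t: 24.32
position: [0.4407, 0.1217, 0.046]
tool_rot: [-3.07, 0.66, -0.003]
wrist_force: [0.1, 0.5, -1.8]
grip_width: 0.0526
```

```bash
python3 - <<'E'
from h import *
tcp();go(*ty(0,-.083),.0449,-.423);st()
E
```

```text
tcp tray x,y 0.0005 -0.0823 z 0.046
shift tool [-0.0005  0.0007  0.0011] dist 0.001
yaw now -0.424 turn about tool z -0.001 j6 2.088
after turn shift x,y -0.0005 0.0007
tilt fix rot x,y [-0.0016 -0.0018]
t 24.3167 p [0.4407 0.1217 0.046 ] rot [-3.07e+00  6.60e-01 -3.00e-03] F [ 0.1   0.53 -1.82] w 0.05258229708856975
[[0.912, -0.411, 0.002], [-0.411, -0.912, 0.001], [0.002, -0.002, -1.0]]
```

{"op": "carry_out", "data": {"increments": [[[0, 0, 0.001], [0, 0, 0], 0.04], [[0, 0, 0], [0, 0, 0], 0.06], [[0, 0, 0], [0, 0, 0], 0.0854], [[0, 0, 0], [0, 0, 0], 0.0854], [[0, 0, 0], [0, 0, 0], 0.0854], [[0, 0, -0.01], [0, 0, 0], 0.0854], [[0, 0, -0.03], [0, 0, 0], 0.0854], [[0, 0, -0.035], [0, 0, 0], 0.0854], [[0, 0, -0.035], [0, 0, 0], 0.0854], [[0, 0, -0.035], [0, 0, 0], 0.0854], [[0, 0, -0.02], [0, 0, 0], 0.0854], [[0, 0, 0], [0, 0, 0], 0.0854]]}}

```text
t: 25.32
position: [0.439, 0.1215, 0.2175]
tool_rot: [-3.07, 0.66, -0.0]
wrist_force: [0.6, -0.1, 1.2]
grip_width: 0.0854
```

```bash
python3 - <<'E'
from h import *
st()
w=cap('wrist','w10'); d=cap('side','d10'); s=cap('scene','s10')
o=np.zeros((600,800,3),np.uint8); o[:384,:512]=w['img']
f=lambda im,p:cv2.resize(im[p[1]-36:p[1]+36,p[0]-48:p[0]+48],(288,216),interpolation=cv2.INTER_CUBIC)
o[:216,512:]=f(d['img'],proj(d,[.474,.197,.04])[0].astype(int)); o[216:432,512:]=f(s['img'],proj(s,[.474,.197,.04])[0].astype(int))
cv2.imwrite('pics/x10.png',o)
E
```

```text
t 25.3167 p [0.439  0.1215 0.2175] rot [-3.07  0.66 -0.  ] F [ 0.56 -0.06  1.15] w 0.08537952333329325
[[0.912, -0.411, 0.0], [-0.411, -0.912, 0.001], [0.0, -0.001, -1.0]]
```

View pics/x10.png

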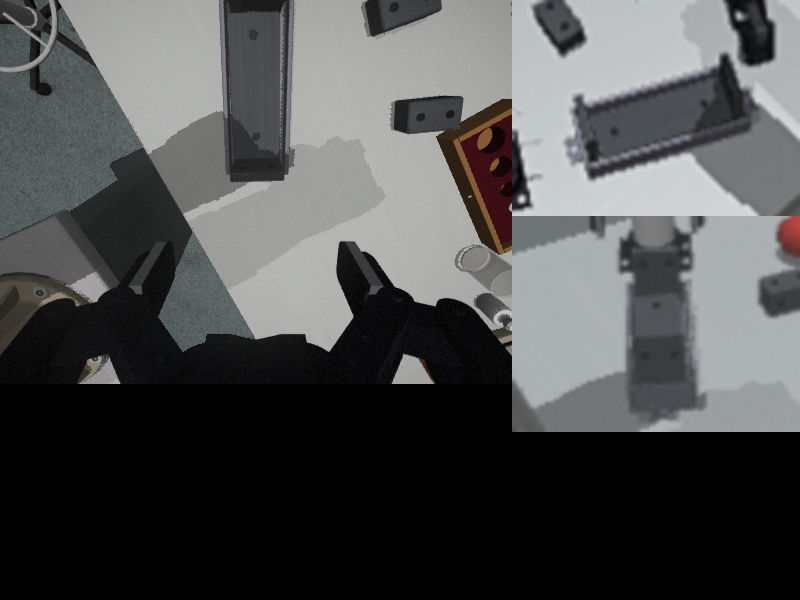

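Both brackets are seated in the tray with opposed uprights, and the deck lies flat between them with holes at (253,35) and (255,136). Now the bars' top faces.

```bash
cat > bars.py <<'E'
from h import *
def bars(c,pr=True):
    im=c['img']; g=cv2.cvtColor(im,cv2.COLOR_BGR2GRAY); I=im.astype(int); out=[]
    m=((g<100)&(I.max(2)-I.min(2)<22)).astype(np.uint8)
    kk,l,s,cen=cv2.connectedComponentsWithStats(m)
    for i in range(1,kk):
        if not 500<s[i,4]<7000: continue
        p0=onz(c,*cen[i],.018)
        v=g[l==i]; th,_=cv2.threshold(v,0,255,cv2.THRESH_BINARY+cv2.THRESH_OTSU)
        t=cv2.morphologyEx(((l==i)&(g>th)).astype(np.uint8),cv2.MORPH_CLOSE,np.ones((5,5)))
        t=cv2.morphologyEx(t,cv2.MORPH_OPEN,np.ones((5,5)))
        cs=cv2.findContours(t,cv2.RETR_EXTERNAL,cv2.CHAIN_APPROX_NONE)[0]
        if not cs: continue
        ct=max(cs,key=cv2.contourArea).reshape(-1,2)
        w=np.array([onz(c,u,v,.036)[:2] for u,v in ct])
        (cc,(a1,b1),ang)=cv2.minAreaRect((w*1000).astype(np.float32))
        if a1<b1: a1,b1,ang=b1,a1,ang+90
        if 45<a1<75 and 27<b1<48: print('bar px',cen[i].round(),'ctr',np.round(np.array(cc)/1000,4),'size',round(a1,1),round(b1,1),'ang',round(np.radians(ang)%np.pi,3),'sil',p0[:2].round(3)); out.append((np.array(cc)/1000,np.radians(ang)%np.pi))
    return out
if __name__=='__main__':
    import sys
    for n in sys.argv[1:]: print(n); bars(load(n))
E
python3 bars.py w1 w2 w4 w5 w8 w9 w10
python3 - <<'E'
from h import *
c=load('w10')
def P(nm,u,v,z):
    q=onz(c,u,v,z)[:2]-T; print(nm,(q@n).round(4),(q@a).round(4))
P('chan top back',231,180,.089);P('chan top back',286,180,.089);P('chan in',231,171,.089)
P('rim',226,172,.036);P('rim',293,172,.036)
go(.645,.209,.2,0)
E
```

```text
w1
bar px [410.  79.] ctr [0.546  0.5625] size 68.0 45.3 ang 0.06 sil [0.547 0.563]
bar px [109. 285.] ctr [0.6412 0.0912] size 58.8 36.0 ang 2.843 sil [0.642 0.089]
w2
bar px [ 32. 134.] ctr [ 0.419  -0.3863] size 64.4 34.1 ang 2.902 sil [ 0.421 -0.389]
bar px [117. 138.] ctr [ 0.4373 -0.2693] size 59.6 34.9 ang 0.096 sil [ 0.437 -0.271]
bar px [452. 248.] ctr [0.6425 0.2079] size 61.3 34.8 ang 3.054 sil [0.645 0.21 ]
w4
bar px [26. 75.] ctr [ 0.4396 -0.2691] size 61.9 36.5 ang 0.086 sil [ 0.438 -0.269]
bar px [453. 215.] ctr [0.6431 0.2076] size 59.3 34.3 ang 3.049 sil [0.645 0.21 ]
bar px [357. 221.] ctr [0.6406 0.0891] size 59.4 33.9 ang 2.822 sil [0.643 0.09 ]
w5
bar px [ 84. 199.] ctr [0.6434 0.2072] size 58.0 36.9 ang 3.048 sil [0.647 0.209]
w8
bar px [70. 62.] ctr [0.6425 0.0904] size 60.3 40.1 ang 2.797 sil [0.645 0.087]
bar px [131. 161.] ctr [0.644  0.2081] size 57.8 36.5 ang 3.05 sil [0.645 0.209]
w9
bar px [466. 116.] ctr [0.6425 0.0916] size 59.9 38.0 ang 2.812 sil [0.644 0.088]
w10
bar px [23. 31.] ctr [0.2678 0.3356] size 50.3 34.3 ang 0.867 sil [0.271 0.352]
bar px [397.  13.] ctr [0.6397 0.197 ] size 61.4 27.1 ang 2.717 sil [0.639 0.204]
bar px [428. 114.] ctr [0.642  0.0917] size 58.6 38.3 ang 2.815 sil [0.644 0.089]
chan top back -0.0254 -0.0865
chan top back 0.0292 -0.0865
chan in -0.0252 -0.0772
rim -0.0358 -0.0934
rim 0.0431 -0.0935
shift tool [ 0.154  -0.1657  0.0111] dist 0.227
yaw now -0.424 turn about tool z -0.424 j6 2.087
after turn shift x,y 0.2085 -0.0878
tilt fix rot x,y [0.0026 0.0064]
```

Bar poses agree across views:
- A: (0.642, 0.091), 2.815 rad
- B: (0.643, 0.208), 3.05 rad
- C: (0.4385, -0.2695), 0.09 rad
- D: (0.419, -0.386), 2.90 rad

I turn the wrist half round, so that the camera stays on the side away from the can when placing.

{"op": "carry_out", "data": {"increments": [[[0, 0, -0.01], [0, 0, -0.06], 0.0854], [[0, 0, -0.005], [0, 0, -0.12], 0.0854], [[0, 0, -0.002], [0, 0, -0.12], 0.0854], [[0, 0, -0.002], [0, 0, -0.12], 0.0854], [[0, 0, -0.002], [0, 0, -0.12], 0.0854], [[0, 0, -0.002], [0, 0, -0.12], 0.0854], [[0, 0, -0.002], [0, 0, -0.12], 0.0854], [[0, 0, -0.002], [0, 0, -0.12], 0.0854], [[0, 0, -0.002], [0, 0, -0.12], 0.0854], [[0, 0, -0.002], [0, 0, -0.12], 0.0854], [[0, 0, -0.002], [0, 0, -0.12], 0.0854], [[0, 0, -0.002], [0, 0, -0.12], 0.0854]]}}

```text
t: 26.47
position: [0.4225, 0.1197, 0.2229]
tool_rot: [-2.729, -1.509, 0.075]
wrist_force: [-0.3, 0.7, 0.4]
grip_width: 0.0855
```

{"op": "carry_out", "data": {"increments": [[[0, 0, -0.002], [0, 0, -0.12], 0.0854], [[0, 0, -0.002], [0, 0, -0.12], 0.0854], [[0, 0, -0.002], [0, 0, -0.12], 0.0854], [[0, 0, -0.002], [0, 0, -0.12], 0.0854], [[0, 0, -0.002], [0, 0, -0.12], 0.0854], [[0, 0, -0.002], [0, 0, -0.12], 0.0854], [[0, 0, -0.002], [0, 0, -0.12], 0.0854], [[0, 0, -0.002], [0, 0, -0.12], 0.0854], [[0, 0, -0.002], [0, 0, -0.12], 0.0854], [[0, 0, -0.002], [0, 0, -0.12], 0.0854], [[0, 0, -0.002], [0, 0, -0.12], 0.0854], [[0, 0, -0.002], [0, 0, -0.12], 0.0854]]}}

```text
t: 27.47
position: [0.4088, 0.1183, 0.2209]
tool_rot: [-0.946, -2.895, 0.061]
wrist_force: [-0.7, 0.6, 0.4]
grip_width: 0.0854
```

```bash
python3 - <<'E'
from h import *
st();go(.642,.091,.12,2.815)
E
```

```text
t 27.4667 p [0.4088 0.1183 0.2209] rot [-0.946 -2.895  0.061] F [-0.68  0.57  0.43] w 0.08541364593549772
[[-0.803, 0.587, -0.103], [0.591, 0.807, -0.008], [0.078, -0.067, -0.995]]
shift tool [-0.2112  0.1217  0.0767] dist 0.256
yaw now 2.507 turn about tool z -0.308 j6 -0.847
after turn shift x,y -0.2296 0.0489
tilt fix rot x,y [-0.0674 -0.078 ]
```

{"op": "carry_out", "data": {"increments": [[[0, 0, 0], [-0.067, -0.078, -0.08], 0.0854], [[0, 0, 0], [0, 0, -0.11], 0.0854], [[0, 0, 0], [0, 0, -0.1], 0.0854], [[-0.02, 0.004, 0], [0, 0, 0], 0.0854], [[-0.035, 0.007, 0], [0, 0, 0], 0.0854], [[-0.038, 0.008, 0.005], [0, 0, 0], 0.0854], [[-0.038, 0.008, 0.01], [0, 0, 0], 0.0854], [[-0.038, 0.008, 0.02], [0, 0, 0], 0.0854], [[-0.035, 0.007, 0.02], [0, 0, 0], 0.0854], [[-0.018, 0.004, 0.02], [0, 0, 0], 0.0854], [[0, 0, 0], [0, 0, 0], 0.0854], [[0, 0, 0], [0, 0, 0], 0.0854]]}}

```text
t: 28.47
position: [0.6166, 0.0892, 0.1053]
tool_rot: [-0.497, -3.048, 0.012]
wrist_force: [0.4, -0.1, 0.3]
grip_width: 0.0854
```

```bash
python3 - <<'E'
from bars import *
st();go(.642,.091,.010,2.815); bars(cap('wrist','w11'))
E
```

```text
t 28.4667 p [0.6166 0.0892 0.1053] rot [-0.497 -3.048  0.012] F [ 0.36 -0.06  0.35] w 0.08543949800769947
[[-0.947, 0.318, -0.054], [0.318, 0.948, 0.001], [0.051, -0.016, -0.999]]
shift tool [-0.0284  0.0113  0.0938] dist 0.099
yaw now 2.818 turn about tool z 0.003 j6 -1.233
after turn shift x,y -0.0235 0.0098
tilt fix rot x,y [-0.0163 -0.0512]
```

{"op": "carry_out", "data": {"increments": [[[-0.004, 0.002, 0], [-0.014, -0.045, 0], 0.0854], [[-0.009, 0.003, 0.006], [0, 0, 0], 0.0854], [[-0.008, 0.003, 0.008], [0, 0, 0], 0.0854], [[-0.002, 0.001, 0.008], [0, 0, 0], 0.0854], [[0, 0, 0.006], [0, 0, 0], 0.0854], [[0, 0, 0], [0, 0, 0], 0.0854], [[0, 0, 0], [0, 0, 0], 0.0854]]}}

```text
t: 29.1
position: [0.6366, 0.0918, 0.0755]
tool_rot: [-0.501, -3.089, 0.003]
wrist_force: [-0.3, 0.2, 0.1]
grip_width: 0.0853
```

```bash
python3 - <<'E'
from bars import *
st();go(.642,.091,.010,2.815); bars(cap('wrist','w12'))
E
```

```text
t 29.1 p [0.6366 0.0918 0.0755] rot [-5.010e-01 -3.089e+00  3.000e-03] F [-0.34  0.24  0.14] w 0.08527304677098733
[[-0.949, 0.316, -0.012], [0.316, 0.949, -0.0], [0.012, -0.004, -1.0]]
shift tool [-0.0061  0.0012  0.0655] dist 0.066
yaw now 2.82 turn about tool z 0.005 j6 -1.231
after turn shift x,y -0.0053 0.001
tilt fix rot x,y [-0.0041 -0.0117]
bar px [246. 206.] ctr [0.6423 0.0885] size 59.0 34.0 ang 2.813 sil [0.643 0.09 ]
```

{"op": "carry_out", "data": {"increments": [[[-0.004, 0, 0.008], [-0.003, -0.01, 0.003], 0.0854], [[-0.001, 0, 0.015], [0, 0, 0], 0.0854], [[0, 0, 0.016], [0, 0, 0], 0.0854], [[0, 0, 0.012], [0, 0, 0], 0.0854], [[0, 0, 0.005], [0, 0, 0], 0.0854], [[0, 0, 0], [0, 0, 0], 0.0854], [[0, 0, 0], [0, 0, 0], 0.0854]]}}

```text
t: 29.73
position: [0.6436, 0.0903, 0.0215]
tool_rot: [0.507, 3.097, 0.0]
wrist_force: [-0.4, 0.2, 0.8]
grip_width: 0.0853
```

```bash
python3 - <<'E'
from bars import *
st();go(.6422,.0900,.012,2.815)
E
```

```text
t 29.7333 p [0.6436 0.0903 0.0215] rot [0.507 3.097 0.   ] F [-0.42  0.18  0.77] w 0.08527526961534986
[[-0.948, 0.319, 0.004], [0.319, 0.948, -0.0], [-0.003, 0.001, -1.0]]
shift tool [ 0.0013 -0.0007  0.0095] dist 0.01
yaw now 2.817 turn about tool z 0.002 j6 -1.23
after turn shift x,y 0.0012 -0.0007
tilt fix rot x,y [0.0007 0.0035]
```

Down, close and lift. Then report the grasp.

{"op": "carry_out", "data": {"increments": [[[0.001, 0, 0.005], [0, 0.003, 0], 0.0854], [[0, 0, 0.003], [0, 0, 0], 0.0854], [[0, 0, 0.001], [0, 0, 0], 0.0854], [[0, 0, 0], [0, 0, 0], 0.045], [[0, 0, 0], [0, 0, 0], 0.045], [[0, 0, 0], [0, 0, 0], 0.045], [[0, 0, 0], [0, 0, 0], 0.045], [[0, 0, 0], [0, 0, 0], 0.045]], "grip_force": 80}}

```text
t: 30.4
position: [0.6453, 0.0908, 0.0163]
tool_rot: [0.506, 3.094, 0.003]
wrist_force: [-0.2, 0.6, -2.1]
grip_width: 0.0583
```

```bash
python3 - <<'E'
from h import *
st();go(*ty(0,.059),.12,2.718)
E
```

```text
t 30.4 p [0.6453 0.0908 0.0163] rot [5.060e-01 3.094e+00 3.000e-03] F [-0.2   0.61 -2.05] w 0.05830104552534501
[[-0.948, 0.319, 0.007], [0.319, 0.948, 0.001], [-0.006, 0.003, -1.0]]
shift tool [ 0.1896  0.105  -0.1045] dist 0.241
yaw now 2.817 turn about tool z 0.099 j6 -1.23
after turn shift x,y 0.1997 0.0854
tilt fix rot x,y [0.003  0.0061]
```

{"op": "carry_out", "data": {"increments": [[[0, 0, -0.01], [0, 0, 0], 0.045], [[0, 0, -0.035], [0, 0, 0.05], 0.045], [[0, 0, -0.04], [0, 0, 0.049], 0.045], [[0.014, 0.006, -0.03], [0, 0, 0], 0.045], [[0.028, 0.012, -0.008], [0, 0, 0], 0.045], [[0.032, 0.014, -0.002], [0, 0, 0], 0.045], [[0.034, 0.014, -0.002], [0, 0, 0], 0.045], [[0.034, 0.014, -0.002], [0, 0, 0], 0.045], [[0.032, 0.014, -0.002], [0, 0, 0], 0.045], [[0.018, 0.008, 0], [0, 0, 0], 0.045], [[0, 0, 0], [0, 0, 0], 0.045], [[0, 0, 0], [0, 0, 0], 0.045]]}}

```text
t: 31.4
position: [0.4975, 0.2496, 0.1578]
tool_rot: [0.674, 3.063, 0.007]
wrist_force: [1.1, -0.7, -1.5]
grip_width: 0.058
```

```bash
python3 - <<'E'
from h import *
st();tcp();go(*ty(0,.0605),.07,2.718)
E
```

```text
t 31.4 p [0.4975 0.2496 0.1578] rot [0.674 3.063 0.007] F [ 1.15 -0.73 -1.51] w 0.05804830100850011
[[-0.908, 0.42, 0.006], [0.42, 0.908, 0.003], [-0.005, 0.005, -1.0]]
tcp tray x,y -0.0003 0.0577 z 0.1578
shift tool [0.0001 0.0024 0.0878] dist 0.088
yaw now 2.708 turn about tool z -0.01 j6 -0.817
after turn shift x,y -0.0003 0.0028
tilt fix rot x,y [0.0054 0.0045]
```

{"op": "carry_out", "data": {"increments": [[[0, 0.001, 0.008], [0.004, 0.003, -0.008], 0.045], [[0, 0, 0.015], [0, 0, 0], 0.045], [[0, 0, 0.016], [0, 0, 0], 0.045], [[0, 0, 0.012], [0, 0, 0], 0.045], [[0, 0, 0.004], [0, 0, 0], 0.045], [[0, 0, 0], [0, 0, 0], 0.045], [[0, 0, 0], [0, 0, 0], 0.045]]}}

```text
t: 31.98
position: [0.504, 0.2459, 0.0996]
tool_rot: [0.67, 3.065, -0.0]
wrist_force: [-0.1, 0.3, -1.9]
grip_width: 0.0579
```

```bash
python3 - <<'E'
from h import *
tcp();go(*ty(0,.0605),.0463,2.718)
E
```

```text
tcp tray x,y 0.0071 0.057 z 0.0996
shift tool [0.0073 0.0034 0.0533] dist 0.054
yaw now 2.711 turn about tool z -0.007 j6 -0.829
after turn shift x,y 0.0071 0.0035
tilt fix rot x,y [0.0006 0.004 ]
```

{"op": "carry_out", "data": {"increments": [[[0.004, 0.002, 0], [0, 0.003, -0.006], 0.045], [[0.002, 0.001, 0], [0, 0, 0], 0.045], [[0, 0, 0], [0, 0, 0], 0.045], [[0, 0, 0], [0, 0, 0], 0.045], [[0, 0, 0.006], [0, 0, 0], 0.045], [[0, 0, 0.008], [0, 0, 0], 0.045], [[0, 0, 0.007], [0, 0, 0], 0.045], [[0, 0, 0.003], [0, 0, 0], 0.045], [[0, 0, 0], [0, 0, 0], 0.045], [[0, 0, 0], [0, 0, 0], 0.045]]}}

```text
t: 32.82
position: [0.5015, 0.2513, 0.0753]
tool_rot: [0.661, 3.067, 0.003]
wrist_force: [0.1, -0.6, -1.6]
grip_width: 0.0583
```

```bash
python3 - <<'E'
from h import *
tcp();go(*ty(0,.0605),.0463,2.718)
E
```

```text
tcp tray x,y 0.0027 0.0608 z 0.0753
shift tool [ 0.0028 -0.0004  0.029 ] dist 0.029
yaw now 2.717 turn about tool z -0.001 j6 -0.824
after turn shift x,y 0.0027 -0.0003
tilt fix rot x,y [0.0025 0.0037]
```

{"op": "carry_out", "data": {"increments": [[[0.002, 0, 0.006], [0.002, 0.003, 0], 0.045], [[0, 0, 0.008], [0, 0, 0], 0.045], [[0, 0, 0.007], [0, 0, 0], 0.045], [[0, 0, 0.004], [0, 0, 0], 0.045], [[0, 0, 0.002], [0, 0, 0], 0.045], [[0, 0, 0], [0, 0, 0], 0.045], [[0, 0, 0], [0, 0, 0], 0.045]]}}

```text
t: 33.4
position: [0.4997, 0.2522, 0.0455]
tool_rot: [0.662, 3.07, 0.0]
wrist_force: [-0.7, -0.1, 1.1]
grip_width: 0.058
```

```bash
python3 - <<'E'
from h import *
st();tcp()
E
```

```text
t 33.4 p [0.4997 0.2522 0.0455] rot [0.662 3.07  0.   ] F [-0.68 -0.08  1.11] w 0.058049189437533864
[[-0.911, 0.412, 0.001], [0.412, 0.911, 0.0], [-0.001, 0.0, -1.0]]
tcp tray x,y 0.0007 0.061 z 0.0455
```

{"op": "carry_out", "data": {"increments": [[[0, 0.002, 0], [0, 0, 0], 0.045], [[0, 0.001, 0], [0, 0, 0], 0.045], [[0, 0, 0], [0, 0, 0], 0.07], [[0, 0, 0], [0, 0, 0], 0.0854], [[0, 0, 0], [0, 0, 0], 0.0854], [[0, 0, 0], [0, 0, 0], 0.0854], [[0, 0, -0.01], [0, 0, 0], 0.0854], [[0, 0, -0.03], [0, 0, 0], 0.0854], [[0, 0, -0.035], [0, 0, 0], 0.0854], [[0, 0, -0.035], [0, 0, 0], 0.0854], [[0, 0, -0.02], [0, 0, 0], 0.0854], [[0, 0, 0], [0, 0, 0], 0.0854]]}}

```text
t: 34.4
position: [0.5002, 0.2552, 0.1843]
tool_rot: [0.662, 3.071, -0.0]
wrist_force: [0.4, 0.2, -0.1]
grip_width: 0.0858
```

{"op": "carry_out", "data": {"increments": [[[-0.012, 0.002, 0], [0, 0, 0], 0.0854], [[-0.026, 0.003, -0.002], [0, 0, 0], 0.0854], [[-0.029, 0.004, -0.002], [0, 0, 0], 0.0854], [[-0.029, 0.004, -0.002], [0, 0, 0], 0.0854], [[-0.025, 0.003, 0], [0, 0, 0], 0.0854], [[-0.012, 0.001, 0], [0, 0, -0.08], 0.0854], [[0, 0, 0], [0, 0, -0.12], 0.0854], [[0, 0, 0], [0, 0, -0.1], 0.0854], [[0, 0, 0], [0, 0, -0.03], 0.0854], [[0, 0, 0], [0, 0, 0], 0.0854], [[0, 0, 0], [0, 0, 0], 0.0854]]}}

```text
t: 35.32
position: [0.6353, 0.2155, 0.1946]
tool_rot: [0.122, 3.132, 0.007]
wrist_force: [0.1, 0.4, -0.3]
grip_width: 0.0855
```

```bash
python3 - <<'E'
from bars import *
st();go(.6433,.2077,.075,3.051); bars(cap('wrist','w13')); d=cap('side','d13')
print([onz(d,*q,0).round(2).tolist() for q in [(250,200)]])
E
```

```text
t 35.3167 p [0.6353 0.2155 0.1946] rot [0.122 3.132 0.007] F [ 0.09  0.42 -0.29] w 0.08548026306395348
[[-0.997, 0.078, 0.007], [0.078, 0.997, 0.004], [-0.007, 0.005, -1.0]]
shift tool [-0.0078 -0.0077  0.1196] dist 0.12
yaw now 3.064 turn about tool z 0.013 j6 -1.287
after turn shift x,y -0.0087 -0.007
tilt fix rot x,y [0.0049 0.0069]
[[0.62, 0.01, 0.0]]
```

{"op": "carry_out", "data": {"increments": [[[-0.005, -0.004, 0.01], [0.004, 0.005, 0.012], 0.0854], [[-0.002, -0.002, 0.02], [0, 0, 0], 0.0854], [[0, 0, 0.025], [0, 0, 0], 0.0854], [[0, 0, 0.025], [0, 0, 0], 0.0854], [[0, 0, 0.02], [0, 0, 0], 0.0854], [[0, 0, 0.005], [0, 0, 0], 0.0854], [[0, 0, 0], [0, 0, 0], 0.0854], [[0, 0, 0], [0, 0, 0], 0.0854], [[0, 0, 0], [0, 0, 0], 0.0854]]}}

```text
t: 36.17
position: [0.6441, 0.2081, 0.0851]
tool_rot: [0.153, 3.133, 0.0]
wrist_force: [-0.3, -0.5, -0.0]
grip_width: 0.0854
```

```bash
python3 - <<'E'
from bars import *
st();go(.6433,.2077,.012,3.051); bars(cap('wrist','w14'))
E
```

```text
t 36.1667 p [0.6441 0.2081 0.0851] rot [0.153 3.133 0.   ] F [-0.32 -0.53 -0.  ] w 0.08537251028314058
[[-0.995, 0.097, 0.004], [0.097, 0.995, -0.0], [-0.004, 0.0, -1.0]]
shift tool [ 0.0011 -0.0005  0.0731] dist 0.073
yaw now 3.044 turn about tool z -0.007 j6 -1.279
after turn shift x,y 0.0007 -0.0005
tilt fix rot x,y [0.0004 0.0045]
```

{"op": "carry_out", "data": {"increments": [[[0, 0, 0.01], [0, 0.004, 0], 0.0854], [[0, 0, 0.018], [0, 0, 0], 0.0854], [[0, 0, 0.018], [0, 0, 0], 0.0854], [[0, 0, 0.013], [0, 0, 0], 0.0854], [[0, 0, 0.007], [0, 0, 0], 0.0854], [[0, 0, 0.002], [0, 0, 0], 0.0854], [[0, 0, 0], [0, 0, 0], 0.0854], [[0, 0, 0], [0, 0, 0], 0.0854]]}}

```text
t: 36.88
position: [0.6517, 0.2098, 0.0222]
tool_rot: [0.152, 3.121, 0.007]
wrist_force: [-1.4, 0.2, -0.5]
grip_width: 0.0857
```

{"op": "carry_out", "data": {"increments": [[[0, 0, 0], [0, 0, 0], 0.045], [[0, 0, 0], [0, 0, 0], 0.045], [[0, 0, 0], [0, 0, 0], 0.045], [[0, 0, 0], [0, 0, 0], 0.045], [[0, 0, 0], [0, 0, 0], 0.045]]}}

```text
t: 37.3
position: [0.6539, 0.2104, 0.027]
tool_rot: [0.152, 3.116, 0.01]
wrist_force: [-0.1, 0.5, -1.5]
grip_width: 0.0572
```

```bash
python3 - <<'E'
from bars import *
s=st();M=R.from_rotvec(s['tool_rot']).as_matrix();print('bar in tool',M.T@(np.array([.6433,.2077,.018])-s['position']))
go(*ty(0,-.057),.15,2.718)
bars(load('w13'));bars(load('w14'))
E
```

```text
t 37.3 p [0.6539 0.2104 0.027 ] rot [0.152 3.116 0.01 ] F [-0.15  0.49 -1.48] w 0.05715189465108149
[[-0.995, 0.097, 0.022], [0.097, 0.995, 0.005], [-0.022, 0.007, -1.0]]
bar in tool [ 0.01046325 -0.00379839  0.00879472]
shift tool [ 0.1931 -0.084  -0.1278] dist 0.246
yaw now 3.044 turn about tool z 0.326 j6 -1.279
after turn shift x,y 0.1583 -0.1432
tilt fix rot x,y [0.0072 0.0218]
```

The last descent stopped short and shifted 10 mm in x, so I look before lifting.

```bash
python3 - <<'E'
from h import *
w=cap('wrist','w15');d=cap('side','d15');s=cap('scene','s15')
f=lambda im,p:cv2.resize(im[max(p[1]-36,0):p[1]+36,p[0]-48:p[0]+48],(288,216),interpolation=cv2.INTER_CUBIC)
o=np.zeros((600,800,3),np.uint8); o[:384,:512]=w['img']
P=[.645,.209,.03]
o[:216,512:]=f(d['img'],proj(d,P)[0].astype(int)); o[216:432,512:]=f(s['img'],proj(s,P)[0].astype(int))
o[384:600,:288]=f(d['img'],proj(d,[.474,.197,.04])[0].astype(int));o[384:600,288:512]=f(load('w14')['img'],(256,190))[:,:224]
cv2.imwrite('pics/x15.png',o)
E
```

```text
(no output)
```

View pics/x15.png

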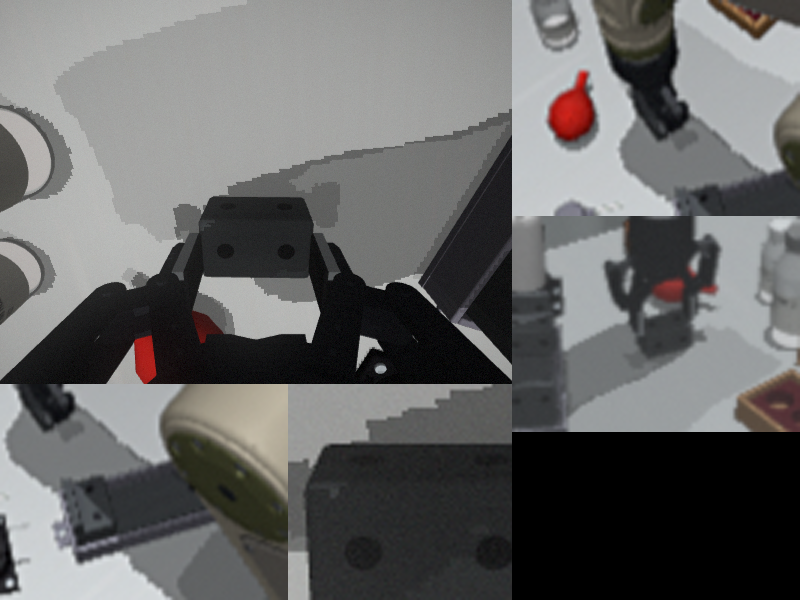

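The bar is held square by its ends. Its front face is at v=197-220 and its top face at v=220-276, u=202-312. I work out its height and offset in the grip.

```bash
python3 - <<'E'
from h import *
c=load('w15');s=st();M=R.from_rotvec(s['tool_rot']).as_matrix();p=np.array(s['position'])
g=cv2.cvtColor(c['img'],cv2.COLOR_BGR2GRAY)
for z in (.03,.036,.042,.048):
    F=[onz(c,u,v,z) for u,v in [(205,221),(310,221)]];B=[onz(c,u,v,z) for u,v in [(202,276),(311,277)]]
    m=lambda q:(M.T@(np.mean(q,0)-p)).round(4)
    print(z,'front w',np.linalg.norm(F[0]-F[1]).round(4),'back w',np.linalg.norm(B[0]-B[1]).round(4),'depth',np.linalg.norm(np.mean(F,0)-np.mean(B,0)).round(4),'tool F',m(F),'B',m(B))
q=[onz(c,u,198,0) for u in (209,304)];print('bottom edge at z0 w',np.linalg.norm(q[0]-q[1]),(M.T@(np.mean(q,0)-p)).round(4))
E
```

```text
t 37.45 p [0.6536 0.2103 0.0265] rot [0.152 3.117 0.009] F [-0.67  0.4  -1.97] w 0.0572310295732333
[[-0.995, 0.097, 0.021], [0.097, 0.995, 0.005], [-0.021, 0.007, -1.0]]
0.03 front w 0.0564 back w 0.063 depth 0.0355 tool F [ 0.0008 -0.0157 -0.0037] B [ 0.0003  0.0198 -0.0034]
0.036 front w 0.0539 back w 0.0603 depth 0.034 tool F [ 0.0008 -0.0187 -0.0097] B [ 0.0002  0.0153 -0.0094]
0.042 front w 0.0515 back w 0.0575 depth 0.0325 tool F [ 0.0007 -0.0216 -0.0157] B [ 0.0002  0.0108 -0.0155]
0.048 front w 0.049 back w 0.0548 depth 0.0309 tool F [ 0.0007 -0.0246 -0.0217] B [ 0.0002  0.0063 -0.0215]
bottom edge at z0 w 0.06028043525448776 [ 0.0003 -0.0172  0.0263]
```

{"op": "carry_out", "data": {"increments": [[[0, 0, 0], [0, 0, 0], 0.0854], [[0, 0, 0], [0, 0, 0], 0.0854], [[0, 0, 0], [0, 0, 0], 0.0854], [[0, 0, 0], [0.004, 0.014, 0], 0.0854], [[0, 0, 0.003], [0.002, 0.006, 0], 0.0854], [[0, 0, 0.004], [0, 0, 0], 0.0854], [[0, 0, 0.003], [0, 0, 0], 0.0854], [[0, 0, 0.001], [0, 0, 0], 0.0854], [[0, 0, 0], [0, 0, 0], 0.0854], [[0, 0, 0], [0, 0, 0], 0.0854]]}}

```text
t: 38.28
position: [0.6539, 0.2103, 0.0136]
tool_rot: [-0.153, -3.136, -0.0]
wrist_force: [0.5, -0.6, 0.7]
grip_width: 0.0854
```

{"op": "carry_out", "data": {"increments": [[[0, 0, 0], [0, 0, 0], 0.045], [[0, 0, 0], [0, 0, 0], 0.045], [[0, 0, 0], [0, 0, 0], 0.045], [[0, 0, 0], [0, 0, 0], 0.045], [[0, 0, 0], [0, 0, 0], 0.045]]}}

```text
t: 38.7
position: [0.6543, 0.2104, 0.0147]
tool_rot: [-0.153, -3.138, -0.001]
wrist_force: [0.2, -0.7, -1.9]
grip_width: 0.0585
```

```bash
python3 - <<'E'
from h import *
s=st();M=R.from_rotvec(s['tool_rot']).as_matrix();p=np.array(s['position'])
print('bar in tool if at (.6534,.2103):',M.T@(np.array([.6534,.2103,.018])-p))
go(*ty(0,-.055),.15,2.718)
c=cap('wrist','w16')
E
```

```text
t 38.7 p [0.6543 0.2104 0.0147] rot [-1.530e-01 -3.138e+00 -1.000e-03] F [ 0.23 -0.66 -1.86] w 0.05846917241104334
[[-0.995, 0.097, -0.0], [0.097, 0.995, 0.001], [0.0, 0.001, -1.0]]
bar in tool if at (.6534,.2103): [ 0.00083732 -0.00019267 -0.00324999]
shift tool [ 0.1956 -0.083  -0.1353] dist 0.252
yaw now 3.044 turn about tool z 0.326 j6 -1.279
after turn shift x,y 0.1587 -0.1414
tilt fix rot x,y [ 0.0006 -0.0002]
```

{"op": "carry_out", "data": {"increments": [[[0, 0, -0.01], [0, 0, 0], 0.045], [[0, 0, -0.03], [0, 0, 0], 0.045], [[0, 0, -0.035], [0, 0, 0.07], 0.045], [[0, 0, -0.035], [0, 0, 0.09], 0.045], [[0, 0, -0.025], [0, 0, 0.09], 0.045], [[0, 0, -0.005], [0, 0, 0.07], 0.045], [[0, 0, 0], [0, 0, 0.006], 0.045], [[0, 0, 0], [0, 0, 0], 0.045]]}}

```text
t: 39.42
position: [0.651, 0.2097, 0.1613]
tool_rot: [-0.68, -3.06, 0.004]
wrist_force: [-0.6, 1.1, -0.6]
grip_width: 0.0584
```

{"op": "carry_out", "data": {"increments": [[[0.012, -0.011, 0], [0, 0, 0], 0.045], [[0.024, -0.021, -0.002], [0, 0, 0], 0.045], [[0.027, -0.024, -0.002], [0, 0, 0], 0.045], [[0.027, -0.024, -0.002], [0, 0, 0], 0.045], [[0.027, -0.024, -0.002], [0, 0, 0], 0.045], [[0.024, -0.021, -0.002], [0, 0, 0], 0.045], [[0.011, -0.01, 0], [0, 0, 0], 0.045], [[0, 0, 0], [0, 0, 0], 0.045], [[0, 0, 0], [0, 0, 0], 0.045], [[0, 0, 0], [0, 0, 0], 0.045]]}}

```text
t: 40.25
position: [0.4407, 0.147, 0.161]
tool_rot: [-0.647, -3.05, 0.013]
wrist_force: [-0.1, -0.0, -1.0]
grip_width: 0.0584
```

```bash
python3 - <<'E'
from h import *
tcp();go(*ty(0,-.056),.075,2.718)
E
```

```text
tcp tray x,y -0.01 -0.0592 z 0.161
shift tool [-0.0118  0.0043  0.0857] dist 0.087
yaw now 2.723 turn about tool z 0.005 j6 -1.004
after turn shift x,y -0.01 0.0032
tilt fix rot x,y [-0.0131 -0.0209]
```

{"op": "carry_out", "data": {"increments": [[[-0.004, 0.002, 0.01], [-0.012, -0.018, 0.004], 0.045], [[-0.003, 0, 0.015], [0, 0, 0], 0.045], [[0, 0, 0.02], [0, 0, 0], 0.045], [[0, 0, 0.012], [0, 0, 0], 0.045], [[0, 0, 0.004], [0, 0, 0], 0.045], [[0, 0, 0], [0, 0, 0], 0.045], [[0, 0, 0], [0, 0, 0], 0.045], [[0, 0, 0], [0, 0, 0], 0.045]]}}

```text
t: 40.92
position: [0.4583, 0.148, 0.0964]
tool_rot: [0.651, 3.071, 0.003]
wrist_force: [0.5, 0.5, -1.4]
grip_width: 0.0582
```

```bash
python3 - <<'E'
from h import *
tcp();go(*ty(0,-.056),.0447,2.718)
E
```

```text
tcp tray x,y 0.0056 -0.0511 z 0.0964
shift tool [ 0.0058 -0.005   0.0517] dist 0.052
yaw now 2.724 turn about tool z 0.006 j6 -1.008
after turn shift x,y 0.0056 -0.0049
tilt fix rot x,y [0.0022 0.0017]
```

{"op": "carry_out", "data": {"increments": [[[0.003, -0.003, 0], [0.001, 0.001, 0.004], 0.045], [[0.001, -0.001, 0], [0, 0, 0], 0.045], [[0, 0, 0], [0, 0, 0], 0.045], [[0, 0, 0], [0, 0, 0], 0.045], [[0, 0, 0.008], [0, 0, 0], 0.045], [[0, 0, 0.009], [0, 0, 0], 0.045], [[0, 0, 0.004], [0, 0, 0], 0.045], [[0, 0, 0], [0, 0, 0], 0.045], [[0, 0, 0], [0, 0, 0], 0.045]]}}

```text
t: 41.67
position: [0.4548, 0.1462, 0.076]
tool_rot: [0.656, 3.066, 0.005]
wrist_force: [-0.4, -0.1, -1.7]
grip_width: 0.0582
```

```bash
python3 - <<'E'
from h import *
tcp();go(*ty(0,-.056),.0447,2.718)
E
```

```text
tcp tray x,y 0.0032 -0.0541 z 0.076
shift tool [ 0.0034 -0.002   0.0313] dist 0.032
yaw now 2.72 turn about tool z 0.002 j6 -1.007
after turn shift x,y 0.0032 -0.0019
tilt fix rot x,y [0.0042 0.0054]
```

{"op": "carry_out", "data": {"increments": [[[0.002, -0.001, 0.006], [0.003, 0.004, 0], 0.045], [[0, 0, 0.009], [0, 0, 0], 0.045], [[0, 0, 0.008], [0, 0, 0], 0.045], [[0, 0, 0.005], [0, 0, 0], 0.045], [[0, 0, 0.002], [0, 0, 0], 0.045], [[0, 0, 0], [0, 0, 0], 0.045], [[0, -0.002, 0], [0, 0, 0], 0.045], [[0, -0.001, 0], [0, 0, 0], 0.045], [[0, 0, 0], [0, 0, 0], 0.045]]}}

```text
t: 42.42
position: [0.452, 0.1438, 0.044]
tool_rot: [0.656, 3.07, 0.003]
wrist_force: [-0.8, 0.5, 1.4]
grip_width: 0.058
```

```bash
python3 - <<'E'
from h import *
st();tcp()
E
```

```text
t 42.4167 p [0.452  0.1438 0.044 ] rot [6.56e-01 3.07e+00 3.00e-03] F [-0.78  0.54  1.35] w 0.05801909883589602
[[-0.913, 0.409, 0.003], [0.409, 0.913, 0.002], [-0.002, 0.003, -1.0]]
tcp tray x,y 0.0017 -0.0575 z 0.044
```

{"op": "carry_out", "data": {"increments": [[[0, 0, 0], [0, 0, 0], 0.07], [[0, 0, 0], [0, 0, 0], 0.0854], [[0, 0, 0], [0, 0, 0], 0.0854], [[0, 0, 0], [0, 0, 0], 0.0854], [[0, 0, -0.01], [0, 0, 0], 0.0854], [[0, 0, -0.03], [0, 0, 0], 0.0854], [[0, 0, -0.035], [0, 0, 0], 0.0854], [[0, 0, -0.035], [0, 0, 0], 0.0854], [[0, 0, -0.03], [0, 0, 0], 0.0854], [[0, 0, 0], [0, 0, 0], 0.0854]]}}

```text
t: 43.25
position: [0.4488, 0.1428, 0.1904]
tool_rot: [-0.657, -3.068, 0.002]
wrist_force: [1.1, -0.1, 0.7]
grip_width: 0.0854
```

{"op": "carry_out", "data": {"increments": [[[-0.008, -0.018, 0], [0, 0, 0], 0.0854], [[-0.014, -0.034, 0], [0, 0, 0], 0.0854], [[-0.015, -0.037, -0.002], [0, 0, 0], 0.0854], [[-0.015, -0.037, -0.002], [0, 0, 0], 0.0854], [[-0.015, -0.037, -0.002], [0, 0, 0], 0.0854], [[-0.015, -0.037, -0.002], [0, 0, 0], 0.0854], [[-0.015, -0.037, -0.002], [0, 0, 0], 0.0854], [[-0.015, -0.037, -0.002], [0, 0, 0], 0.0854], [[-0.015, -0.037, -0.002], [0, 0, 0], 0.0854], [[-0.015, -0.037, -0.002], [0, 0, 0], 0.0854], [[-0.012, -0.03, 0], [0, 0, 0], 0.0854], [[-0.004, -0.01, 0], [0, 0, 0], 0.0854]]}}

```text
t: 44.25
position: [0.4381, -0.2912, 0.2173]
tool_rot: [0.636, 3.061, -0.001]
wrist_force: [0.5, -0.6, -0.1]
grip_width: 0.0856
```

{"op": "carry_out", "data": {"increments": [[[0, 0, 0], [0, 0, -0.07], 0.0854], [[0, 0, 0], [0, 0, -0.12], 0.0854], [[0, 0, 0], [0, 0, -0.12], 0.0854], [[0, 0, 0], [0, 0, -0.12], 0.0854], [[0, 0, 0], [0, 0, -0.07], 0.0854], [[0, 0, 0], [0, 0, 0], 0.0854], [[0, 0, 0], [0, 0, 0], 0.0854], [[0, 0, 0], [0, 0, 0], 0.0854]]}}

```text
t: 44.92
position: [0.4363, -0.2939, 0.2182]
tool_rot: [-0.161, 3.124, -0.005]
wrist_force: [0.2, 0.1, -0.6]
grip_width: 0.0854
```

```bash
python3 - <<'E'
from bars import *
st();c=cap('wrist','w17');bars(c);go(.4385,-.2695,.085,.09)
for n in ('scene','side'): 
    e=cap(n,n+'17'); bars_=None
    im=e['img'].astype(int); m=((im.max(2)<80)&(im.max(2)-im.min(2)<22)).astype(np.uint8)
    k,l,s,cen=cv2.connectedComponentsWithStats(m)
    for i in range(1,k):
        p=onz(e,*cen[i],.018)
        if 100<s[i,4]<400 and .35<p[0]<.5 and -.45<p[1]<-.2: print(n,s[i],p.round(3))
E
```

```text
t 44.9167 p [ 0.4363 -0.2939  0.2182] rot [-0.161  3.124 -0.005] F [ 0.24  0.11 -0.55] w 0.08544776177983815
[[-0.995, -0.103, 0.014], [-0.103, 0.995, -0.003], [-0.013, -0.004, -1.0]]
bar px [280.  79.] ctr [ 0.4217 -0.3885] size 58.1 35.6 ang 2.896 sil [ 0.421 -0.39 ]
shift tool [-0.0029  0.0246  0.1331] dist 0.135
yaw now -3.039 turn about tool z 0.013 j6 -2.424
after turn shift x,y -0.0044 0.0241
tilt fix rot x,y [-0.0038  0.0133]
scene [245 293  24  22 357] [ 0.435 -0.274  0.018]
scene [263 334  26  15 176] [ 0.412 -0.402  0.018]
```

{"op": "carry_out", "data": {"increments": [[[-0.001, 0.008, 0], [-0.003, 0.011, 0.01], 0.0854], [[-0.002, 0.01, 0.005], [0, 0, 0], 0.0854], [[0, 0.004, 0.02], [0, 0, 0], 0.0854], [[0, 0, 0.025], [0, 0, 0], 0.0854], [[0, 0, 0.03], [0, 0, 0], 0.0854], [[0, 0, 0.025], [0, 0, 0], 0.0854], [[0, 0, 0.02], [0, 0, 0], 0.0854], [[0, 0, 0.005], [0, 0, 0], 0.0854], [[0, 0, 0], [0, 0, 0], 0.0854], [[0, 0, 0], [0, 0, 0], 0.0854], [[0, 0, 0], [0, 0, 0], 0.0854]]}}

```text
t: 45.98
position: [0.4395, -0.2677, 0.0844]
tool_rot: [-0.145, 3.131, -0.006]
wrist_force: [0.2, 0.0, 1.3]
grip_width: 0.0854
```

```bash
python3 - <<'E'
from bars import *
st();c=cap('wrist','w18');bars(c);go(.4385,-.2695,.015,.09)
cv2.imwrite('pics/w18b.png',c['img'])
E
```

```text
t 45.9833 p [ 0.4395 -0.2677  0.0844] rot [-0.145  3.131 -0.006] F [0.21 0.02 1.33] w 0.08537893414893351
[[-0.996, -0.093, 0.008], [-0.093, 0.996, -0.003], [-0.007, -0.004, -1.0]]
bar px [304.  32.] ctr [ 0.4221 -0.3887] size 58.9 36.3 ang 2.886 sil [ 0.419 -0.388]
shift tool [ 0.002  -0.0011  0.0698] dist 0.07
yaw now -3.049 turn about tool z 0.003 j6 -2.368
after turn shift x,y 0.0014 -0.0014
tilt fix rot x,y [-0.0048  0.008 ]
```

View pics/w18b.png

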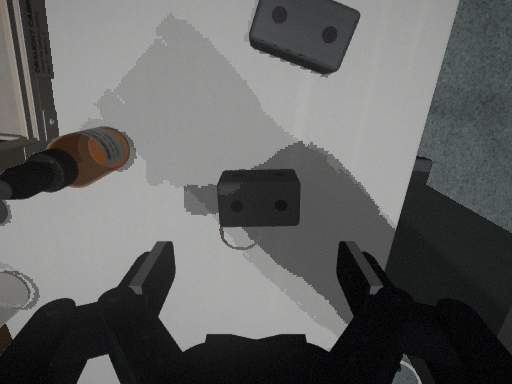

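Bar C is between the fingers: its top face spans (218-300, 190-227) and the fingers centre on u≈256. I go down and grip.

{"op": "carry_out", "data": {"increments": [[[0.001, -0.001, 0.008], [-0.004, 0.006, 0.002], 0.0854], [[0, 0, 0.014], [0, 0, 0], 0.0854], [[0, 0, 0.015], [0, 0, 0], 0.0854], [[0, 0, 0.014], [0, 0, 0], 0.0854], [[0, 0, 0.01], [0, 0, 0], 0.0854], [[0, 0, 0.005], [0, 0, 0], 0.0854], [[0, 0, 0], [0, 0, 0], 0.0854], [[0, 0, 0], [0, 0, 0], 0.0854]]}}

```text
t: 46.7
position: [0.4454, -0.2757, 0.0227]
tool_rot: [-0.139, 3.125, -0.019]
wrist_force: [0.5, -0.6, 0.7]
grip_width: 0.0852
```

```bash
python3 - <<'E'
from h import *
st();go(.4385,-.2695,.015,.09); c=load('w18'); print(onz(c,259,208.5,.036))
E
```

```text
t 46.7 p [ 0.4454 -0.2757  0.0227] rot [-0.139  3.125 -0.019] F [ 0.51 -0.63  0.66] w 0.08524912418109741
[[-0.996, -0.089, 0.014], [-0.089, 0.996, -0.012], [-0.013, -0.013, -1.0]]
shift tool [0.0064 0.0068 0.0075] dist 0.012
yaw now -3.053 turn about tool z -0.001 j6 -2.367
after turn shift x,y 0.0063 0.0068
tilt fix rot x,y [-0.0128  0.0129]
[ 0.43723935 -0.26886088  0.036     ]
```

{"op": "carry_out", "data": {"increments": [[[0.003, 0.003, 0.001], [-0.011, 0.011, 0], 0.0854], [[0.002, 0.002, 0.002], [0, 0, 0], 0.0854], [[0, 0, 0.002], [0, 0, 0], 0.0854], [[0, 0, 0.001], [0, 0, 0], 0.0854], [[0, 0, 0], [0, 0, 0], 0.0854], [[0, 0, 0], [0, 0, 0], 0.045], [[0, 0, 0], [0, 0, 0], 0.045], [[0, 0, 0], [0, 0, 0], 0.045], [[0, 0, 0], [0, 0, 0], 0.045], [[0, 0, 0], [0, 0, 0], 0.045]]}}

```text
t: 47.53
position: [0.4416, -0.2726, 0.0201]
tool_rot: [-0.139, 3.133, -0.008]
wrist_force: [-0.1, -0.7, -2.5]
grip_width: 0.0578
```

{"op": "carry_out", "data": {"increments": [[[0, 0, -0.01], [0, 0, 0], 0.045], [[0, 0, -0.03], [0, 0, 0], 0.045], [[0, 0, -0.035], [0, 0, 0.06], 0.045], [[0, 0, -0.035], [0, 0, 0.11], 0.045], [[0, 0, -0.025], [0, 0, 0.12], 0.045], [[0, 0, -0.005], [0, 0, 0.12], 0.045], [[0, 0, 0], [0, 0, 0.08], 0.045], [[0, 0, 0], [0, 0, 0.01], 0.045], [[0, 0, 0], [0, 0, 0], 0.045], [[0, 0, 0], [0, 0, 0], 0.045]]}}

```text
t: 48.37
position: [0.4384, -0.2697, 0.1698]
tool_rot: [0.671, 3.067, -0.002]
wrist_force: [-0.7, -0.2, -1.3]
grip_width: 0.0581
```

{"op": "carry_out", "data": {"increments": [[[0.007, 0.018, 0], [0, 0, 0], 0.045], [[0.013, 0.034, -0.002], [0, 0, 0], 0.045], [[0.0145, 0.0375, -0.002], [0, 0, 0], 0.045], [[0.0145, 0.0375, -0.002], [0, 0, 0], 0.045], [[0.0145, 0.0375, -0.002], [0, 0, 0], 0.045], [[0.0145, 0.0375, -0.002], [0, 0, 0], 0.045], [[0.0145, 0.0375, -0.002], [0, 0, 0], 0.045], [[0.0145, 0.0375, -0.002], [0, 0, 0], 0.045], [[0.0145, 0.0375, -0.002], [0, 0, 0], 0.045], [[0.0145, 0.0375, -0.002], [0, 0, 0], 0.045], [[0.012, 0.03, 0], [0, 0, 0], 0.045], [[0.006, 0.014, 0], [0, 0, 0], 0.045]]}}

```text
t: 49.37
position: [0.4568, 0.167, 0.1799]
tool_rot: [-0.653, -3.062, 0.003]
wrist_force: [0.2, -0.5, -1.0]
grip_width: 0.0579
```

{"op": "carry_out", "data": {"increments": [[[0, 0, 0], [0, 0, 0], 0.045], [[0, 0, 0], [0, 0, 0], 0.045], [[0, 0, 0], [0, 0, 0], 0.045]]}}

```text
t: 49.62
position: [0.4547, 0.1708, 0.1778]
tool_rot: [-0.633, -3.062, 0.005]
wrist_force: [0.5, -0.8, -0.2]
grip_width: 0.0578
```

```bash
python3 - <<'E'
from h import *
st();tcp();go(*ty(0,-.018),.095,2.718)
E
```

```text
t 49.6167 p [0.4547 0.1708 0.1778] rot [-0.633 -3.062  0.005] F [ 0.49 -0.84 -0.17] w 0.057797479563741885
[[-0.918, 0.397, -0.015], [0.397, 0.918, -0.0], [0.014, -0.006, -1.0]]
tcp tray x,y -0.007 -0.0318 z 0.1778
shift tool [-0.0084  0.0142  0.0826] dist 0.084
yaw now 2.734 turn about tool z 0.016 j6 -0.971
after turn shift x,y -0.007 0.0138
tilt fix rot x,y [-0.0064 -0.0141]
```

{"op": "carry_out", "data": {"increments": [[[-0.003, 0.004, 0], [-0.005, -0.011, 0.012], 0.045], [[-0.002, 0.003, 0], [0, 0, 0], 0.045], [[0, 0.001, 0], [0, 0, 0], 0.045], [[0, 0, 0], [0, 0, 0], 0.045], [[0, 0, 0], [0, 0, 0], 0.045]]}}

```text
t: 50.03
position: [0.4634, 0.172, 0.1769]
tool_rot: [-0.665, -3.067, 0.004]
wrist_force: [-0.5, -0.2, -0.9]
grip_width: 0.0579
```

{"op": "carry_out", "data": {"increments": [[[0, 0, 0.008], [0, 0, 0], 0.045], [[0, 0, 0.01], [0, 0, 0], 0.045], [[0, 0, 0.01], [0, 0, 0], 0.045], [[0, 0, 0.01], [0, 0, 0], 0.045], [[0, 0, 0.01], [0, 0, 0], 0.045], [[0, 0, 0.01], [0, 0, 0], 0.045], [[0, 0, 0.01], [0, 0, 0], 0.045], [[0, 0, 0.006], [0, 0, 0], 0.045], [[0, 0, 0.002], [0, 0, 0], 0.045], [[0, 0, 0], [0, 0, 0], 0.045], [[0, 0, 0], [0, 0, 0], 0.045], [[0, 0, 0], [0, 0, 0], 0.045]]}}

```text
t: 51.03
position: [0.4608, 0.1695, 0.0909]
tool_rot: [-0.669, -3.062, 0.007]
wrist_force: [-0.3, -0.6, -2.1]
grip_width: 0.0577
```

```bash
python3 - <<'E'
from h import *
st();tcp();go(*ty(0,-.0217),.0501,2.718)
E
```

```text
t 51.0333 p [0.4608 0.1695 0.0909] rot [-0.669 -3.062  0.007] F [-0.28 -0.58 -2.08] w 0.05773307191840181
[[-0.909, 0.417, -0.008], [0.417, 0.909, -0.002], [0.006, -0.006, -1.0]]
tcp tray x,y -0.0009 -0.0305 z 0.0909
shift tool [-0.0011  0.009   0.0408] dist 0.042
yaw now 2.711 turn about tool z -0.007 j6 -0.951
after turn shift x,y -0.0009 0.0088
tilt fix rot x,y [-0.0057 -0.0064]
```

{"op": "carry_out", "data": {"increments": [[[-0.001, 0.004, 0], [-0.005, -0.005, -0.006], 0.045], [[0, 0.004, 0], [0, 0, 0], 0.045], [[0, 0.002, 0], [0, 0, 0], 0.045], [[0, 0, 0], [0, 0, 0], 0.045], [[0, 0, 0], [0, 0, 0], 0.045]]}}

```text
t: 51.45
position: [0.4683, 0.1797, 0.0931]
tool_rot: [0.659, 3.068, 0.003]
wrist_force: [0.9, -0.3, -1.7]
grip_width: 0.0577
```

```bash
python3 - <<'E'
from h import *
st();tcp();go(*ty(0,-.0212),.0501,2.718)
E
```

```text
t 51.45 p [0.4683 0.1797 0.0931] rot [6.590e-01 3.068e+00 3.000e-03] F [ 0.87 -0.27 -1.73] w 0.05774580437653634
[[-0.912, 0.411, 0.004], [0.411, 0.912, 0.001], [-0.003, 0.003, -1.0]]
tcp tray x,y 0.0018 -0.0181 z 0.0931
shift tool [ 0.0019 -0.0033  0.043 ] dist 0.043
yaw now 2.718 turn about tool z 0.0 j6 -0.942
after turn shift x,y 0.0018 -0.0032
tilt fix rot x,y [0.0028 0.0029]
```

{"op": "carry_out", "data": {"increments": [[[0.001, -0.0025, 0], [0.002, 0.002, 0], 0.045], [[0, 0, 0], [0, 0, 0], 0.045], [[0, 0, 0.006], [0, 0, 0], 0.045], [[0, 0, 0.008], [0, 0, 0], 0.045], [[0, 0, 0.009], [0, 0, 0], 0.045], [[0, 0, 0.009], [0, 0, 0], 0.045], [[0, 0, 0.006], [0, 0, 0], 0.045], [[0, 0, 0.003], [0, 0, 0], 0.045], [[0, 0, 0.001], [0, 0, 0], 0.045], [[0, 0, 0], [0, 0, 0], 0.045], [[0, 0, 0], [0, 0, 0], 0.045]]}}

```text
t: 52.37
position: [0.4667, 0.1778, 0.0499]
tool_rot: [0.659, 3.068, 0.002]
wrist_force: [-0.3, -0.5, -1.9]
grip_width: 0.0577
```

```bash
python3 - <<'E'
from h import *
st();tcp();go(*ty(0,-.0212),.0501,2.718)
E
```

```text
t 52.3667 p [0.4667 0.1778 0.0499] rot [6.590e-01 3.068e+00 2.000e-03] F [-0.26 -0.48 -1.87] w 0.05765788744649342
[[-0.912, 0.411, 0.003], [0.411, 0.912, 0.001], [-0.003, 0.002, -1.0]]
tcp tray x,y 0.0011 -0.0205 z 0.0499
shift tool [ 0.0011 -0.0007 -0.0002] dist 0.001
yaw now 2.719 turn about tool z 0.001 j6 -0.945
after turn shift x,y 0.0011 -0.0007
tilt fix rot x,y [0.002  0.0028]
```

{"op": "carry_out", "data": {"increments": [[[0, 0, 0.002], [0, 0, 0], 0.045], [[0, 0, 0.002], [0, 0, 0], 0.045], [[0, -0.0015, 0], [0, 0, 0], 0.045], [[0, 0, 0], [0, 0, 0], 0.045], [[0, 0, 0], [0, 0, 0], 0.07], [[0, 0, 0], [0, 0, 0], 0.0854], [[0, 0, 0], [0, 0, 0], 0.0854], [[0, 0, 0], [0, 0, 0], 0.0854], [[0, 0, -0.01], [0, 0, 0], 0.0854], [[0, 0, -0.03], [0, 0, 0], 0.0854], [[0, 0, -0.035], [0, 0, 0], 0.0854], [[0, 0, -0.035], [0, 0, 0], 0.0854]]}}

```text
t: 53.37
position: [0.4594, 0.1752, 0.1552]
tool_rot: [-0.657, -3.059, 0.008]
wrist_force: [1.2, 0.4, 0.1]
grip_width: 0.0855
```

{"op": "carry_out", "data": {"increments": [[[-0.006, -0.018, -0.01], [0, 0, 0], 0.0854], [[-0.012, -0.034, -0.003], [0, 0, 0], 0.0854], [[-0.0135, -0.0375, -0.002], [0, 0, 0], 0.0854], [[-0.0135, -0.0375, -0.002], [0, 0, 0], 0.0854], [[-0.0135, -0.0375, -0.002], [0, 0, 0], 0.0854], [[-0.0135, -0.0375, -0.002], [0, 0, 0], 0.0854], [[-0.0135, -0.0375, -0.002], [0, 0, 0], 0.0854], [[-0.0135, -0.0375, -0.002], [0, 0, 0], 0.0854], [[-0.0135, -0.0375, -0.002], [0, 0, 0], 0.0854], [[-0.0135, -0.0375, -0.002], [0, 0, 0], 0.0854], [[-0.0135, -0.0375, -0.002], [0, 0, 0], 0.0854], [[-0.0135, -0.0375, -0.002], [0, 0, 0], 0.0854]]}}

```text
t: 54.37
position: [0.4322, -0.2877, 0.2099]
tool_rot: [0.631, 3.061, 0.001]
wrist_force: [1.3, -0.1, 0.3]
grip_width: 0.0855
```

{"op": "carry_out", "data": {"increments": [[[-0.0135, -0.0375, 0], [0, 0, 0], 0.0854], [[-0.012, -0.03, 0], [0, 0, 0], 0.0854], [[-0.005, -0.012, 0], [0, 0, -0.04], 0.0854], [[0, 0, 0], [0, 0, -0.08], 0.0854], [[0, 0, 0], [0, 0, -0.05], 0.0854], [[0, 0, 0], [0, 0, 0], 0.0854], [[0, 0, 0], [0, 0, 0], 0.0854], [[0, 0, 0], [0, 0, 0], 0.0854]]}}

```text
t: 55.03
position: [0.4254, -0.3889, 0.2143]
tool_rot: [0.382, 3.098, -0.01]
wrist_force: [0.2, -0.3, 0.5]
grip_width: 0.0854
```

```bash
python3 - <<'E'
from bars import *
st();go(.4215,-.3885,.085,2.892);c=cap('wrist','w20');bars(c)
e=cap('scene','s20');im=e['img'].astype(int); m=((im.max(2)<80)&(im.max(2)-im.min(2)<22)).astype(np.uint8)
k,l,s,cen=cv2.connectedComponentsWithStats(m)
for i in range(1,k):
    p=onz(e,*cen[i],.018)
    if 100<s[i,4]<500 and .35<p[0]<.5 and -.5<p[1]<-.3: print(s[i],p.round(3))
E
```

```text
t 55.0333 p [ 0.4254 -0.3889  0.2143] rot [ 0.382  3.098 -0.01 ] F [ 0.17 -0.3   0.47] w 0.08538722405033447
[[-0.97, 0.243, 0.019], [0.243, 0.97, -0.009], [-0.02, -0.004, -1.0]]
shift tool [ 0.0065 -0.      0.1292] dist 0.129
yaw now 2.896 turn about tool z 0.004 j6 -2.21
after turn shift x,y 0.0039 -0.0006
tilt fix rot x,y [-0.004   0.0203]
[263 326  27  23 433] [ 0.42  -0.389  0.018]
```

{"op": "carry_out", "data": {"increments": [[[0.002, 0, 0], [-0.003, 0.016, 0.003], 0.0854], [[0, 0, 0], [0, 0, 0], 0.0854], [[0, 0, 0], [0, 0, 0], 0.0854], [[0, 0, 0.01], [0, 0, 0], 0.0854], [[0, 0, 0.018], [0, 0, 0], 0.0854], [[0, 0, 0.02], [0, 0, 0], 0.0854], [[0, 0, 0.02], [0, 0, 0], 0.0854], [[0, 0, 0.02], [0, 0, 0], 0.0854], [[0, 0, 0.02], [0, 0, 0], 0.0854], [[0, 0, 0.012], [0, 0, 0], 0.0854], [[0, 0, 0.004], [0, 0, 0], 0.0854], [[0, 0, 0], [0, 0, 0], 0.0854]]}}

```text
t: 56.13
position: [0.4245, -0.3853, 0.0817]
tool_rot: [0.385, 3.114, -0.003]
wrist_force: [-0.1, -0.1, 0.3]
grip_width: 0.0852
```

{"op": "carry_out", "data": {"increments": [[[0, 0, 0], [0, 0, 0], 0.0854], [[0, 0, 0], [0, 0, 0], 0.0854], [[0, 0, 0], [0, 0, 0], 0.0854]]}}

```text
t: 56.38
position: [0.4248, -0.3854, 0.0824]
tool_rot: [0.385, 3.114, -0.003]
wrist_force: [0.3, -0.3, 0.4]
grip_width: 0.0853
```

```bash
python3 - <<'E'
from bars import *
st();go(.4217,-.3886,.016,2.890);c=cap('wrist','w21');bars(c)
g=cv2.cvtColor(c['img'],cv2.COLOR_BGR2GRAY);m=(g<75).astype(np.uint8);m[235:]=0
k,l,s,cen=cv2.connectedComponentsWithStats(m)
for i in range(1,k):
    if s[i,4]>800: print(s[i],cen[i].round(),onz(c,*cen[i],.018).round(3))
E
```

```text
t 56.3833 p [ 0.4248 -0.3854  0.0824] rot [ 3.850e-01  3.114e+00 -3.000e-03] F [ 0.34 -0.28  0.4 ] w 0.08531514853064888
[[-0.97, 0.243, 0.004], [0.243, 0.97, -0.003], [-0.004, -0.002, -1.0]]
shift tool [ 0.0025 -0.0037  0.0664] dist 0.067
yaw now 2.896 turn about tool z 0.006 j6 -2.202
after turn shift x,y 0.0022 -0.0038
tilt fix rot x,y [-0.0015  0.0042]
[465  39  47  43 808] [492.  58.] [ 0.249 -0.447  0.018]
[   0  121   63  114 2255] [ 25. 188.] [ 0.595 -0.439  0.018]
[  45  131   72   44 1856] [ 80. 153.] [ 0.541 -0.454  0.018]
[ 388  132  124  103 9239] [444. 192.] [ 0.283 -0.358  0.018]
[ 216  168   85   59 4691] [259. 197.] [ 0.422 -0.388  0.018]
```

{"op": "carry_out", "data": {"increments": [[[0.001, -0.002, 0.004], [-0.001, 0.003, 0.005], 0.0854], [[0.001, -0.001, 0.01], [0, 0, 0], 0.0854], [[0, 0, 0.011], [0, 0, 0], 0.0854], [[0, 0, 0.011], [0, 0, 0], 0.0854], [[0, 0, 0.011], [0, 0, 0], 0.0854], [[0, 0, 0.01], [0, 0, 0], 0.0854], [[0, 0, 0.006], [0, 0, 0], 0.0854], [[0, 0, 0.002], [0, 0, 0], 0.0854], [[0, 0, 0], [0, 0, 0], 0.0854], [[0, 0, 0], [0, 0, 0], 0.0854]]}}

```text
t: 57.27
position: [0.4236, -0.3917, 0.015]
tool_rot: [0.395, 3.11, -0.01]
wrist_force: [1.0, 0.1, -0.6]
grip_width: 0.0853
```

```bash
python3 - <<'E'
from h import *
st();go(.4218,-.3885,.016,2.890)
E
```

```text
t 57.2667 p [ 0.4236 -0.3917  0.015 ] rot [ 0.395  3.11  -0.01 ] F [ 1.02  0.12 -0.55] w 0.08531028637300203
[[-0.968, 0.25, 0.006], [0.25, 0.968, -0.007], [-0.007, -0.005, -1.0]]
shift tool [ 0.0025  0.0027 -0.001 ] dist 0.004
yaw now 2.889 turn about tool z -0.001 j6 -2.204
after turn shift x,y 0.0025 0.0027
tilt fix rot x,y [-0.0055  0.0074]
```

{"op": "carry_out", "data": {"increments": [[[0.002, 0.002, 0], [-0.004, 0.006, 0], 0.0854], [[0, 0, 0], [0, 0, 0], 0.0854], [[0, 0, 0], [0, 0, 0], 0.0854], [[0, 0, 0], [0, 0, 0], 0.045], [[0, 0, 0], [0, 0, 0], 0.045], [[0, 0, 0], [0, 0, 0], 0.045], [[0, 0, 0], [0, 0, 0], 0.045], [[0, 0, 0], [0, 0, 0], 0.045]]}}

```text
t: 57.93
position: [0.4237, -0.3909, 0.0186]
tool_rot: [0.395, 3.112, -0.008]
wrist_force: [-0.8, -0.6, -1.3]
grip_width: 0.0579
```

{"op": "carry_out", "data": {"increments": [[[0, 0, -0.01], [0, 0, 0], 0.045], [[0, 0, -0.03], [0, 0, 0], 0.045], [[0, 0, -0.035], [0, 0, 0.04], 0.045], [[0, 0, -0.035], [0, 0, 0.08], 0.045], [[0, 0, -0.025], [0, 0, 0.05], 0.045], [[0, 0, -0.005], [0, 0, 0], 0.045], [[0, 0, 0], [0, 0, 0], 0.045]]}}

```text
t: 58.52
position: [0.4206, -0.3871, 0.1638]
tool_rot: [-0.668, -3.068, -0.001]
wrist_force: [0.2, -0.0, -1.5]
grip_width: 0.058
```

{"op": "carry_out", "data": {"increments": [[[0.006, 0.018, 0], [0, 0, 0], 0.045], [[0.011, 0.034, -0.002], [0, 0, 0], 0.045], [[0.012, 0.037, -0.002], [0, 0, 0], 0.045], [[0.012, 0.037, -0.002], [0, 0, 0], 0.045], [[0.012, 0.037, -0.002], [0, 0, 0], 0.045], [[0.012, 0.037, -0.002], [0, 0, 0], 0.045], [[0.012, 0.037, -0.002], [0, 0, 0], 0.045], [[0.012, 0.037, -0.002], [0, 0, 0], 0.045], [[0.012, 0.037, -0.002], [0, 0, 0], 0.045], [[0.012, 0.037, -0.002], [0, 0, 0], 0.045], [[0.012, 0.037, -0.002], [0, 0, 0], 0.045], [[0.012, 0.037, -0.002], [0, 0, 0], 0.045]]}}

```text
t: 59.52
position: [0.4634, 0.0661, 0.1699]
tool_rot: [-0.668, -3.049, -0.001]
wrist_force: [0.8, -0.2, -1.1]
grip_width: 0.058
```

{"op": "carry_out", "data": {"increments": [[[0.012, 0.037, -0.002], [0, 0, 0], 0.045], [[0.012, 0.037, -0.002], [0, 0, 0], 0.045], [[0.012, 0.037, -0.002], [0, 0, 0], 0.045], [[0.008, 0.024, 0], [0, 0, 0], 0.045], [[0, 0, 0], [0, 0, 0], 0.045], [[0, 0, 0], [0, 0, 0], 0.045], [[0, 0, 0], [0, 0, 0], 0.045], [[0, 0, 0], [0, 0, 0], 0.045]]}}

```text
t: 60.18
position: [0.4718, 0.2206, 0.1643]
tool_rot: [-0.635, -3.04, 0.007]
wrist_force: [-0.1, -0.1, -0.6]
grip_width: 0.0579
```

```bash
python3 - <<'E'
from h import *
st();tcp();go(*ty(0,.021),.095,2.718)
E
```

```text
t 60.1833 p [0.4718 0.2206 0.1643] rot [-0.635 -3.04   0.007] F [-0.14 -0.07 -0.56] w 0.057909395321319536
[[-0.916, 0.4, -0.036], [0.4, 0.916, 0.003], [0.034, -0.012, -0.999]]
tcp tray x,y -0.0118 0.0207 z 0.1643
shift tool [-0.0142  0.001   0.0688] dist 0.07
yaw now 2.73 turn about tool z 0.012 j6 -0.883
after turn shift x,y -0.0118 0.0003
tilt fix rot x,y [-0.012  -0.0342]
```

{"op": "carry_out", "data": {"increments": [[[-0.003, 0, 0], [-0.01, -0.03, 0.01], 0.045], [[-0.003, 0, 0], [0, 0, 0], 0.045], [[-0.002, 0, 0], [0, 0, 0], 0.045], [[0, 0, 0], [0, 0, 0], 0.045], [[0, 0, 0], [0, 0, 0], 0.045], [[0, 0, 0], [0, 0, 0], 0.045]]}}

```text
t: 60.68
position: [0.4791, 0.2109, 0.1627]
tool_rot: [-0.668, -3.061, 0.006]
wrist_force: [-0.3, -0.1, -1.9]
grip_width: 0.0578
```

{"op": "carry_out", "data": {"increments": [[[0, 0, 0.008], [0, 0, 0], 0.045], [[0, 0, 0.01], [0, 0, 0], 0.045], [[0, 0, 0.01], [0, 0, 0], 0.045], [[0, 0, 0.01], [0, 0, 0], 0.045], [[0, 0, 0.01], [0, 0, 0], 0.045], [[0, 0, 0.008], [0, 0, 0], 0.045], [[0, 0, 0.004], [0, 0, 0], 0.045], [[0, 0, 0], [0, 0, 0], 0.045], [[0, 0, 0], [0, 0, 0], 0.045], [[0, 0, 0], [0, 0, 0], 0.045]]}}

```text
t: 61.52
position: [0.4773, 0.2103, 0.0947]
tool_rot: [-0.667, -3.058, 0.008]
wrist_force: [0.5, 0.2, -1.3]
grip_width: 0.0578
```

```bash
python3 - <<'E'
from h import *
tcp();go(*ty(0,.0194),.0486,2.718);cap('wrist','w22')
E
```

```text
tcp tray x,y -0.0026 0.0136 z 0.0947
shift tool [-0.003   0.0062  0.046 ] dist 0.047
yaw now 2.712 turn about tool z -0.006 j6 -0.881
after turn shift x,y -0.0026 0.0058
tilt fix rot x,y [-0.0075 -0.0105]
```

{"op": "carry_out", "data": {"increments": [[[-0.001, 0.003, 0], [-0.006, -0.008, -0.005], 0.045], [[0, 0.0015, 0], [0, 0, 0], 0.045], [[0, 0, 0], [0, 0, 0], 0.045], [[0, 0, 0], [0, 0, 0], 0.045], [[0, 0, 0], [0, 0, 0], 0.045]]}}

```text
t: 61.98
position: [0.4823, 0.2151, 0.097]
tool_rot: [0.66, 3.069, 0.003]
wrist_force: [-0.5, -0.5, -1.6]
grip_width: 0.0582
```

```bash
python3 - <<'E'
from h import *
tcp();go(*ty(0,.0194),.0486,2.718)
E
```

```text
tcp tray x,y -0.0 0.0199 z 0.097
shift tool [ 0.0001 -0.0006  0.0484] dist 0.048
yaw now 2.718 turn about tool z -0.0 j6 -0.88
after turn shift x,y -0.0 -0.0005
tilt fix rot x,y [0.0023 0.0021]
```

{"op": "carry_out", "data": {"increments": [[[0, 0, 0.006], [0.001, 0.001, 0], 0.045], [[0, 0, 0.009], [0, 0, 0], 0.045], [[0, 0, 0.009], [0, 0, 0], 0.045], [[0, 0, 0.009], [0, 0, 0], 0.045], [[0, 0, 0.007], [0, 0, 0], 0.045], [[0, 0, 0.004], [0, 0, 0], 0.045], [[0, 0, 0.003], [0, 0, 0], 0.045], [[0, 0, 0.002], [0, 0, 0], 0.045], [[0, 0, 0], [0, 0, 0], 0.045], [[0, 0, 0], [0, 0, 0], 0.045]]}}

```text
t: 62.82
position: [0.4829, 0.2153, 0.0489]
tool_rot: [0.66, 3.067, 0.004]
wrist_force: [-0.3, 0.5, -1.9]
grip_width: 0.0579
```

```bash
python3 - <<'E'
from h import *
st();tcp()
E
```

```text
t 62.8167 p [0.4829 0.2153 0.0489] rot [0.66  3.067 0.004] F [-0.29  0.47 -1.87] w 0.05789736421102258
[[-0.912, 0.411, 0.005], [0.411, 0.912, 0.001], [-0.004, 0.003, -1.0]]
tcp tray x,y 0.0005 0.0204 z 0.0489
```

{"op": "carry_out", "data": {"increments": [[[0, 0, 0.002], [0, 0, 0], 0.045], [[0, 0, 0.002], [0, 0, 0], 0.045], [[0, 0, 0], [0, 0, 0], 0.045], [[0, 0, 0], [0, 0, 0], 0.07], [[0, 0, 0], [0, 0, 0], 0.0854], [[0, 0, 0], [0, 0, 0], 0.0854], [[0, 0, 0], [0, 0, 0], 0.0854], [[0, 0, -0.01], [0, 0, 0], 0.0854], [[0, 0, -0.03], [0, 0, 0], 0.0854], [[0, 0, -0.035], [0, 0, 0], 0.0854], [[0, 0, -0.035], [0, 0, 0], 0.0854], [[0, 0, -0.035], [0, 0, 0], 0.0854]]}}

```text
t: 63.82
position: [0.476, 0.2133, 0.189]
tool_rot: [-0.659, -3.059, 0.009]
wrist_force: [1.1, -0.4, -0.7]
grip_width: 0.0853
```

```bash
python3 - <<'E'
from h import *
w=cap('wrist','w23');d=cap('side','d23');s=cap('scene','s23')
f=lambda im,p:cv2.resize(im[max(p[1]-36,0):p[1]+36,p[0]-48:p[0]+48],(288,216),interpolation=cv2.INTER_CUBIC)
o=np.zeros((600,800,3),np.uint8); o[:384,:512]=w['img']
P=[.474,.197,.04]
o[:216,512:]=f(d['img'],proj(d,P)[0].astype(int)); o[216:432,512:]=f(s['img'],proj(s,P)[0].astype(int))
a_=w['img'][0:150,190:340]; o[384:600,:432]=cv2.resize(a_,(432,432),interpolation=cv2.INTER_CUBIC)[:216]
cv2.imwrite('pics/x23.png',o)
E
```

```text
(no output)
```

View pics/x23.png

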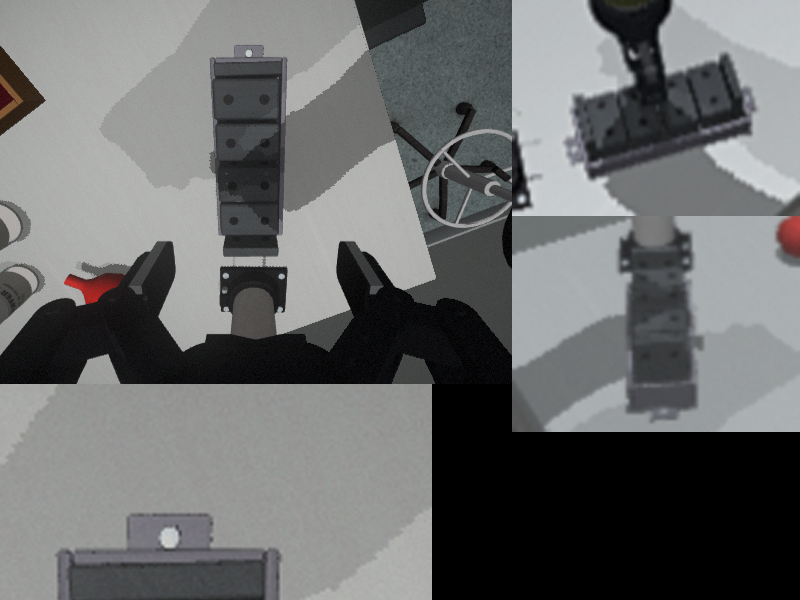

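{"op": "carry_out", "data": {"increments": [[[0, 0, -0.02], [0, 0, 0], 0], [[0, 0, 0], [0, 0, 0], 0], [[0, 0, 0], [0, 0, 0], 0], [[0.001, 0.012, 0], [0, 0, 0], 0], [[0.001, 0.025, -0.001], [0, 0, 0], 0], [[0.001, 0.03, -0.001], [0, 0, 0], 0], [[0.001, 0.03, -0.001], [0, 0, 0], 0], [[0.001, 0.03, -0.001], [0, 0, 0], 0], [[0, 0.025, 0], [0, 0, 0], 0], [[0, 0.012, 0], [0, 0, 0], 0], [[0, 0, 0], [0, 0, 0], 0], [[0, 0, 0], [0, 0, 0], 0]]}}

```text
t: 64.97
position: [0.5393, 0.375, 0.1987]
tool_rot: [-0.66, -3.049, 0.02]
wrist_force: [-0.6, -0.1, 0.5]
grip_width: -0.0002
```

```bash
python3 - <<'E'
from h import *
st();go(.548,.3755,.172)
E
```

```text
t 64.9667 p [0.5393 0.375  0.1987] rot [-0.66  -3.049  0.02 ] F [-0.61 -0.14  0.52] w -0.0001666540373757817
[[-0.91, 0.413, -0.024], [0.414, 0.91, -0.008], [0.019, -0.017, -1.0]]
shift tool [-0.0082  0.0045  0.0265] dist 0.028
tilt fix rot x,y [-0.017  -0.0186]
```

All four bars lie side by side between the uprights at (247,97), (248,142), (248,186) and (249,219). The side view shows them level, with both brackets upright. Next is the second press.

{"op": "carry_out", "data": {"increments": [[[-0.003, 0.001, 0], [-0.015, -0.017, 0], 0], [[-0.002, 0.001, 0], [0, 0, 0], 0], [[0, 0, 0], [0, 0, 0], 0], [[0, 0, 0], [0, 0, 0], 0], [[0, 0, 0.008], [0, 0, 0], 0], [[0, 0, 0.01], [0, 0, 0], 0], [[0, 0, 0.004], [0, 0, 0], 0], [[0, 0, 0], [0, 0, 0], 0], [[0, 0, 0], [0, 0, 0], 0]]}}

```text
t: 65.72
position: [0.5415, 0.3708, 0.1703]
tool_rot: [-0.667, -3.06, 0.012]
wrist_force: [0.0, -0.0, -0.2]
grip_width: 0.0001
```

```bash
python3 - <<'E'
from h import *
st();go(.548,.3755,.158)
E
```

```text
t 65.7167 p [0.5415 0.3708 0.1703] rot [-0.667 -3.06   0.012] F [ 0.01 -0.03 -0.16] w 0.0001262250542743269
[[-0.909, 0.416, -0.011], [0.416, 0.909, -0.006], [0.007, -0.01, -1.0]]
shift tool [-0.004   0.0071  0.0122] dist 0.015
tilt fix rot x,y [-0.0096 -0.0074]
```

{"op": "carry_out", "data": {"increments": [[[-0.003, 0.004, 0], [-0.007, -0.005, 0], 0], [[0, 0.001, 0], [0, 0, 0], 0], [[0, 0, 0.006], [0, 0, 0], 0], [[0, 0, 0.006], [0, 0, 0], 0], [[0, 0, 0.005], [0, 0, 0], 0], [[0, 0, 0.005], [0, 0, 0], 0], [[0, 0, 0.005], [0, 0, 0], 0], [[0, 0, 0.005], [0, 0, 0], 0], [[0, 0, 0.005], [0, 0, 0], 0], [[0, 0, 0.004], [0, 0, 0], 0]]}}

```text
t: 66.55
position: [0.5476, 0.3747, 0.1578]
tool_rot: [0.664, 3.051, 0.02]
wrist_force: [-5.3, -3.7, 15.5]
grip_width: -0.0002
```

Fully down against the stop: z is 0.1578 m and the force has risen to 15 N. I lift clear and check that the cap is up and the set is undisturbed.

{"op": "carry_out", "data": {"increments": [[[0, 0, -0.01], [0, 0, 0], 0], [[0, 0, -0.03], [0, 0, 0], 0], [[0, 0, -0.035], [0, 0, 0], 0], [[0, 0, -0.035], [0, 0, 0], 0], [[0, 0, -0.015], [0, 0, 0], 0], [[0, 0, 0], [0, 0, 0], 0], [[0, 0, 0], [0, 0, 0], 0], [[0, 0, 0], [0, 0, 0], 0], [[0, 0, 0], [0, 0, 0], 0]]}}

```text
t: 67.3
position: [0.5436, 0.3736, 0.2847]
tool_rot: [0.662, 3.051, 0.02]
wrist_force: [-0.7, -0.1, -0.4]
grip_width: -0.0
```

```bash
python3 - <<'E'
from h import *
st()
s=cap('scene','s24');S0=load('scene0');b=load('s23')
u=proj(s,[.549,.374,.16])[0].astype(int)
r=lambda c,u,h,w:c['img'][u[1]-h:u[1]+h,u[0]-w:u[0]+w].astype(int)
# vertical shift of cap vs start via phase match
t=r(S0,u,9,11).astype(np.uint8); m=cv2.matchTemplate(r(s,u,16,16).astype(np.uint8),t,cv2.TM_CCOEFF_NORMED);_,v,_,loc=cv2.minMaxLoc(m);print('cap match',round(v,3),'loc',loc,'expect (5,7)')
v=proj(s,[.474,.197,.05])[0].astype(int); print('tray diff px vs before press',(abs(r(s,v,30,22)-r(b,v,30,22)).max(2)>40).sum(),'of',60*44)
for nm,p in [('bottle',[.561,-.306,.05]),('beaker',[.664,-.154,.03]),('weight',[.657,-.223,.03])]:
    q=proj(s,p)[0].astype(int); print(nm,'diff',(abs(r(s,q,18,12)-r(S0,q,18,12)).max(2)>40).sum())
E
```

```text
t 67.3 p [0.5436 0.3736 0.2847] rot [0.662 3.051 0.02 ] F [-0.67 -0.11 -0.42] w -3.1121607881430673e-05
[[-0.91, 0.414, 0.021], [0.415, 0.91, 0.008], [-0.016, 0.016, -1.0]]
cap match 0.596 loc (5, 7) expect (5,7)
tray diff px vs before press 309 of 2640
bottle diff 0
beaker diff 0
weight diff 0
```

```bash
python3 -c "
from workcell import ctrl
print(ctrl.close_job())"
```

```text
the job is handed in; nothing more can be done
None
```

The whole job was carried out and handed in at about 67 s of robot time; no verdict was given.

**What I did:** I pressed the cap fully down over the empty tray and let it spring up. I then packed the tongue bracket, the channel bracket turned round over its tongue, and all four dark bars on the deck. After that I pressed the cap to its stop again (TCP z 0.158 m, about 15 N) and lifted clear. The brown look-alikes were left alone.

**Last checks:**
- **Packing:** the picture before the second press showed four bars flat, side by side, between two upright plates.
- **Bystanders:** the bottle, beaker and weight showed no pixel change from the start.
- **Cap:** after the press the cap's image matched its starting place. The match score was only 0.60, which I put down to the gripper's shadow.
- **Tray after the press:** 309 of 2640 pixels differed from before. I took this for the moving shadow, but did not confirm it with another picture.

**What went wrong on the way:** the tongue bracket twice touched the tray's end wall and was re-aimed. One bar was first gripped too shallow after moving about 10 mm, and was regripped.

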